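# Caliper-check the sample jars and box them

### The arm

A 6-joint arm with a two-finger parallel gripper is mounted at the origin on the work surface. World frame = base frame: x ahead of the robot, y to its left, z up, the work surface at z = 0. Lengths are in m, angles in degrees, forces in N, time in s.
With the tool pointing down it reaches from about 0.35 to 0.875 m from the base axis. Payload 4.2 kg.
Tool frame: the origin (TCP) lies on the centre line of the jaws, within the pads' length; the fingertips stand r.tip_extent ahead of it and the grasp point (between the pads) lies 11 mm behind it (r.tip_extent is the distance from the TCP to the fingertips, in m); z points along the fingers, y is the line along which they close (so a half turn about z gives the same grasp; the last joint's range is limited). The gripper opens to 87 mm and grips with 3 to 60 N. Pads are 19 mm wide; open, the fingers measure 117 mm over their backs; the gripper's body (75 mm by 190 mm) begins 51 mm behind the grasp point.
Start: joints at [87.296, 22.042, 0.453, 0, -68.411, -14.817], TCP at [0.188, 0.596, 0.231] pointing down, gripper open.
Joint ranges: [-179.83, 179.83], [-69.29, 118.12], [-61.27, 80.66], [-181.25, 117.63], [-171.15, -9.14], [-177.46, 177.46]. Speed limits (degrees/s): [159.86, 159.86, 180, 180, 180, 180].

### API

Orientations are given as a 3x3 rotation matrix whose columns are the frame's x, y, z axes.
In Python, from station import r gives the robot as it stands.
- The arm moves only by the shell command python3 -m jog 'ROWS'. ROWS is text: rows parted by semicolons, each of 5 numbers parted by spaces: the opening, from 0 (shut) to 1 (fully open), then the shift along the world's x, y, z in mm, then the turn about the world's z in degrees. In form: hand dx dy dz roll; .... A call has 1 to 5 rows; each row shifts and turns the commanded pose from where the row before left it; what a row does not reach is not made up. A row lasts 1/8 s, in which the tool goes at most 62.5 mm and 10.7 degrees, less where a joint would pass 70% of its speed; a pose out of reach is approached as far as the arm can. A call is refused whole if a number of a shift passes 62.5 or a number of a turn 10.7, either way. A call with a gripper value outside its range is refused whole. The fingers move at their own pace and stop on an object; the grip force is fixed at half the most. Time passes only in rows, so rows that do not move let the fingers close. It gives the time, the measured TCP pose, the force, the opening and the grip force at its end, in the units of the state.
- r.sense(): the state, without advancing time (a new reading comes with each control period).
- r.capture(name): name is "scene" or "top"; returns a dict with "pixels" (400x640x3 uint8, red, green, blue), "fovy" (degrees; the focal length in pixels is half the picture's height over the tangent of half this angle, whatever the lens; pixels are square), "cx", "cy" (the principal point, pixels), "k1" (the pictures are not rectified: a ray, as slopes to the right and down, at radius r is drawn at 1 + k1 r^2 times it, then the intrinsics apply), "origin" and "orientation" of the camera in the world. Camera axes: x right, y down, z forward; pixel columns grow to the right and rows downward; lengths in m; the calibration is good to about 2 mm. A picture is of the moment at which its call begins. There is no depth.
- r.finish_job(): hands the job in; it is judged then, once.
The state is a dict: "time_s": time; "joints": joint angles; "joint_velocities": joint speeds; "effort": joint torques, N m; "tcp_pos": TCP position; "ee_rot": TCP orientation; "wrist_force": force on the tool from outside, world axes, zero at the start; "moment": the same for the moment, N m; "gripper_width": opening from 0.0 (shut) to 1.0 (fully open); "gripper_force": force on a finger pad.
Only numpy, scipy, OpenCV 4.12 (cv2) and the standard library are available. Lean on these libraries where they do the work, as an engineer would, in place of code of your own. Each camera call takes 0.05 s, during which the arm holds its last target. There are 200 camera calls.

### The job

Check the body diameter of the red-lidded sample jars in the bench caliper, in the order of the inspection sheet: first slide the empty jaws fully shut to check the zero, then take the jars one at a time from the narrowest to the widest, stand each on the narrow rest between the jaws, let go of it, and close the jaws on it by the sprung thumb piece, gently, until both press on it for a moment. Pack every jar that has been measured upright into the wooden sample box, all of them side by side in one row on its floor; when you are finished leave the empty jaws slid shut, and the other things on the bench where they were.

Things in the scene. Friction and masses are not known exactly. Their poses are not given: they have to be found in the camera images.
- caliper: bench caliper: a digital caliper fixed flat on a grey stand, firmly held; origin on the bench under the middle of its 110 x 240 mm base plate. Its beam runs along y, 72 mm above the bench, 30 mm to +x of the origin (20 mm wide), with a pillar at each end (at y = +109 and -110 mm, about 70 mm tall, clamp screw to 82 mm); the jaws stick out from it to x = -40 mm. z up
- rest_top (a point): the narrow raised rest that carries the jar between the jaws: middle of its flat steel top, 60 mm above the bench; it is 20 mm wide in the caliper's x and 54 mm long in the caliper's y (along the beam), and ends 3 mm short of the fixed jaw's face. Axes as the caliper's
- fixed_jaw: the fixed jaw at the +y end of the caliper; origin on its flat measuring face (which looks to the caliper's -y), at the caliper's x = 0, 72 mm above the bench: 30 mm in the caliper's y from the middle of the rest and 15 mm to +x of it. The jaw is a bar 12 mm thick, 66 to 78 mm above the bench, 9 mm wide and 16 mm at its root, reaching from x = -40 to +22 mm. Axes as the caliper's
- moving_face (a point): the like jaw on the sliding carriage; this point is on its measuring face, which looks to the caliper's +y at the fixed jaw. The carriage's black read-out housing lies behind it, 6 to 62 mm back (towards -y) over the beam, top 84 mm above the bench
- slide (a joint): gap between the two jaw faces, m: 0 shut, 0.085 fully open. The carriage stays where it is left (about 1 N of friction) and opens towards the caliper's -y
- thumb (a joint): travel of the carriage's sprung thumb piece towards the fixed jaw, m: 0 at rest, 0.006 fully pressed. Pushing it to close drives the jaw through a measuring spring (0.7 N per mm on top of 2.1 N preload, so it gives only when the jaw meets something, and 6.3 N at the end of its travel; beyond that the push goes straight to the jaw). Pulled the other way it draws the carriage open directly
- thumb_top (a point): top centre of the black upright thumb piece, 124 mm above the bench, 88 mm behind the moving jaw's face on the beam's line: 12 mm thick along the beam and 22 mm across it, and free for 40 mm down from here on all sides
- jar1: amber glass sample jar with paper label and red lid, straight-sided: body 42 mm in diameter up to 50 mm, lid 38 mm, 68 mm tall over the lid, 100 g or so; origin at the centre of its underside, z up through the lid. May be absent
- jar2: amber glass sample jar with paper label and red lid, straight-sided: body 48 mm in diameter up to 54 mm, lid 44 mm, 72 mm tall over the lid, 130 g or so; origin at the centre of its underside, z up through the lid. May be absent
- jar3: amber glass sample jar with paper label and red lid, straight-sided: body 54 mm in diameter up to 58 mm, lid 50 mm, 76 mm tall over the lid, 170 g or so; origin at the centre of its underside, z up through the lid. May be absent
- jar4: amber glass sample jar with paper label and red lid, straight-sided: body 60 mm in diameter up to 62 mm, lid 56 mm, 80 mm tall over the lid, 210 g or so; origin at the centre of its underside, z up through the lid. May be absent
- sample_box: low open wooden sample box, loose on the bench (0.45 kg): outside 192 mm (its x) x 84 mm (y) x 32 mm high, inside 176 x 68 mm, walls and floor 8 mm; origin at the centre of its underside, z up. It takes the jars in a single row along its x
- scoop: bystander: steel scoop lying on the bench, 170 mm long and 60 mm high, origin under the middle, along its x
- petri: bystander: petri dish, 94 mm across, 16 mm high, origin under its centre
- spray: bystander: white plastic bottle, 60 mm across, 170 mm tall, origin under its centre
- spatula: bystander: steel spoon spatula lying on the bench, 170 mm long along its x, 20 mm high, origin under its middle
- notebook: bystander: closed blue notebook, 150 x 105 x 14 mm, origin under its centre
- beaker: bystander: glass beaker, 70 mm across the rim, 85 mm tall, origin under its centre
Things that resemble listed ones, but are neither listed nor needed, are in the scene too. What is shaped like the jar4 but turquoise is not meant.

How it is judged (in metres and radians):
On the way, in this order (a step that is already met when the one before it is completed fails the run):
1. the empty jaws have been slid fully shut (gap under 2 mm) (value of joint slide below 0.002 m), for 0.2 s.
2. the narrowest (42 mm) jar, if it is there, stands upright on the rest, let go of, and both jaws press on it with more than 1.5 N (contact force between each of slide, fixed_jaw and jar1 above 1.5 N and z of jar1 in the frame of rest_top above -0.004 m and angle between jar1's own z axis and vertical below 0.1 rad and contact force between the fingers and jar1 below 0.3 N), for 0.2 s.
3. the 48 mm jar, if it is there, stands upright on the rest, let go of, and both jaws press on it with more than 1.5 N (contact force between each of slide, fixed_jaw and jar2 above 1.5 N and z of jar2 in the frame of rest_top above -0.004 m and angle between jar2's own z axis and vertical below 0.1 rad and contact force between the fingers and jar2 below 0.3 N), for 0.2 s.
4. the 54 mm jar, if it is there, stands upright on the rest, let go of, and both jaws press on it with more than 1.5 N (contact force between each of slide, fixed_jaw and jar3 above 1.5 N and z of jar3 in the frame of rest_top above -0.004 m and angle between jar3's own z axis and vertical below 0.1 rad and contact force between the fingers and jar3 below 0.3 N), for 0.2 s.
5. the widest (60 mm) jar, if it is there, stands upright on the rest, let go of, and both jaws press on it with more than 1.5 N (contact force between each of slide, fixed_jaw and jar4 above 1.5 N and z of jar4 in the frame of rest_top above -0.004 m and angle between jar4's own z axis and vertical below 0.1 rad and contact force between the fingers and jar4 below 0.3 N), for 0.2 s.
At the end, for the whole second after the job is handed in: Every jar present stands in the sample box: its foot on the box floor (within 4 mm) and between the inner walls (within 3 mm), leaning less than 0.1 rad, at rest and released; the box stands level on the bench, and the jaws are shut (gap under 3 mm) (x of jar1 in the frame of sample_box between -0.07 and 0.07 m and y of jar1 in the frame of sample_box between -0.016 and 0.016 m and z of jar1 in the frame of sample_box between 0.004 and 0.012 m and angle between each of jar1, jar2, jar3, jar4's own z axis and vertical below 0.1 rad and linear speed of each of jar1, jar2, jar3, jar4, sample_box below 0.02 m/s and x of jar2 in the frame of sample_box between -0.067 and 0.067 m and y of jar2 in the frame of sample_box between -0.013 and 0.013 m and z of jar2 in the frame of sample_box between 0.004 and 0.012 m and x of jar3 in the frame of sample_box between -0.064 and 0.064 m and y of jar3 in the frame of sample_box between -0.01 and 0.01 m and z of jar3 in the frame of sample_box between 0.004 and 0.012 m and x of jar4 in the frame of sample_box between -0.061 and 0.061 m and y of jar4 in the frame of sample_box between -0.007 and 0.007 m and z of jar4 in the frame of sample_box between 0.004 and 0.012 m and value of joint slide below 0.003 m and angle between sample_box's own z axis and vertical below 0.08 rad and height (world z) of sample_box below 0.008 m); the robot touches nothing.
It fails at once if a jar is squeezed by the jaws with more than 30 N (contact force between any of slide, fixed_jaw and jar1 above 30 N or contact force between any of slide, fixed_jaw and jar2 above 30 N or contact force between any of slide, fixed_jaw and jar3 above 30 N or contact force between any of slide, fixed_jaw and jar4 above 30 N).
It fails at once if one of the other things on the bench is shifted by more than 4 cm (distance of any of scoop, petri, spray, spatula, notebook, beaker from where it was at the start of the episode above 0.04 m).
Of jar1, jar2, jar3, jar4 only 2 to 3 are there at a start; the rules pass over those that are not, and their reading is None.
At some moment in a run one of sample_box may be knocked a few centimetres aside while the robot is not near it.
It also fails if it takes over 210 s, if anything falls off the work surface, if the arm or the gripper's body presses on something with over 40 N, if the wrist force passes 120 N, or if a joint passes its speed limit or range.

## Working session

There is one attempt and no reset: what is moved stays moved. The work goes in short steps, Python scripts to look and compute and a shell command to move; the robot and the scene stay as the last step left them, time stands still between calls to the robot, and variables do not carry over. Pictures are saved under pics/ and viewed, at most 14 in all, crops included, and the job is handed in when it is done.

```bash
mkdir -p pics; ls; python3 - <<'E'
from station import r
import cv2
for n in("scene","top"):
    c=r.capture(n); cv2.imwrite(f"pics/{n}0.png",c["pixels"][:,:,::-1]); print(n,{k:v for k,v in c.items() if k!="pixels"})
s=r.sense(); print(s["tcp_pos"],s["ee_rot"],s["time_s"],s["gripper_width"],r.tip_extent)
E
```

```text
pics
scene {'fovy': 43.389572707422204, 'cx': 316.9633333470177, 'cy': 200.33113490209757, 'k1': -0.1354812316334068, 'origin': array([ 1.49262608, -0.11436288,  0.72940497]), 'orientation': array([[ 0.14776771,  0.54486625, -0.82540019],
       [ 0.98894022, -0.07066197,  0.13039991],
       [ 0.0127261 , -0.83554034, -0.54928171]])}
top {'fovy': 55.72608835365872, 'cx': 318.5250704127519, 'cy': 192.45827959333042, 'k1': -0.05227818615977585, 'origin': array([4.53088644e-01, 6.43463065e-05, 8.88630729e-01]), 'orientation': array([[ 4.63626043e-03, -9.91382258e-01,  1.30918771e-01],
       [-9.99289355e-01,  3.04255652e-04,  3.76920691e-02],
       [-3.74070814e-02, -1.31000484e-01, -9.90676326e-01]])}
[0.1879859  0.595523   0.22961775] [[ 9.53570547e-01 -3.01169353e-01 -4.82117529e-04]
 [-3.01169725e-01 -9.53568784e-01 -1.83575780e-03]
 [ 9.31417636e-05  1.89572377e-03 -9.99998199e-01]] 0.1 0.9995612055924273 0.008
```

View pics/scene0.png

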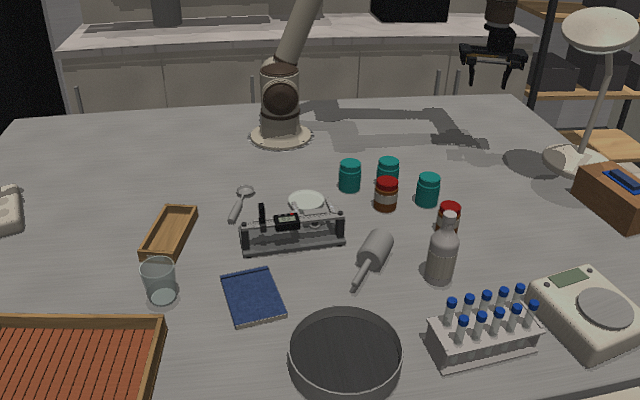

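View pics/top0.png

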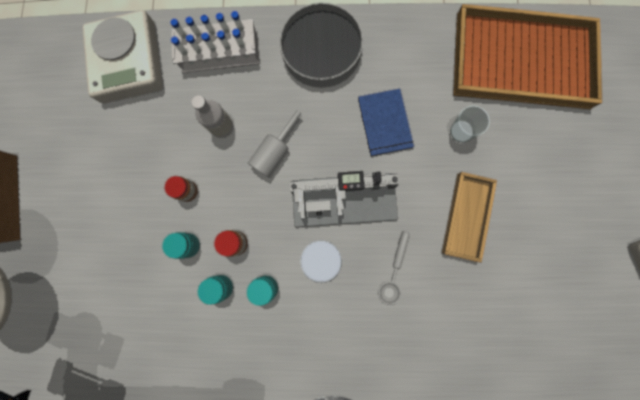

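The top view shows two red-lidded jars at (177,188) and (228,243). The things that could be mistaken for them are turquoise jars at (177,245), (212,290) and (261,291). I choose the two red ones. The caliper is at (345,200), with its beam towards +x, the box is at (470,217), the scoop at (275,150), the petri dish at (321,261), and the spatula at (395,270).

```bash
cat > h.py <<'E'
import numpy as np, cv2
from station import r
def cam(n):
    c=r.capture(n); f=200/np.tan(np.radians(c["fovy"]/2))
    c["K"]=np.array([[f,0,c["cx"]],[0,f,c["cy"]],[0,0,1.]]); c["D"]=np.array([c["k1"],0,0,0,0.]); return c
def w(c,uv,z):
    p=cv2.undistortPointsIter(np.array(uv,float).reshape(-1,1,2),c["K"],c["D"],None,None,(3,50,1e-9)).reshape(-1,2)
    d=np.c_[p,np.ones(len(p))]@c["orientation"].T; o=c["origin"]
    return (o+d*((z-o[2])/d[:,2])[:,None])[:,:2]
def px(c,P):
    R=c["orientation"].T
    return cv2.projectPoints(np.array(P,float).reshape(-1,1,3),cv2.Rodrigues(R)[0],-R@c["origin"],c["K"],c["D"])[0].reshape(-1,2)
def crop(c,x0,y0,x1,y1,s,name):
    cv2.imwrite(name,cv2.resize(c["pixels"][y0:y1,x0:x1,::-1],None,fx=s,fy=s,interpolation=cv2.INTER_CUBIC))
def reds(c):
    h=cv2.cvtColor(c["pixels"],cv2.COLOR_RGB2HSV); m=((h[...,0]<8)|(h[...,0]>172))&(h[...,1]>170)&(h[...,2]>60)
    n,l,s,ce=cv2.connectedComponentsWithStats(m.astype(np.uint8)); return [(l==i).astype(np.uint8) for i in range(1,n) if s[i,4]>100],
E
python3 - <<'E'
from h import *
c=cam("top")
for m in reds(c)[0]:
    k=cv2.findContours(m,0,2)[0][0]; k=k.reshape(-1,2)
    if k[:,0].min()>440: continue
    for z in(.068,.072,.076,.080):
        p=w(c,k,z); (x,y),R=cv2.minEnclosingCircle(p.astype(np.float32)); A=cv2.contourArea(p.astype(np.float32))
        print(z,x,y,2*R*1e3,2e3*np.sqrt(A/np.pi), k.min(0),k.max(0))
crop(c,130,150,300,310,4.5,"pics/a.png"); crop(c,280,160,510,310,3.4,"pics/b.png")
print(w(c,[(470,217),(321,261)],.03))
E
```

```text
0.068 0.5746876001358032 0.3525834381580353 46.293072402477264 43.62774276843886 [166 177] [185 196]
0.072 0.5740949511528015 0.3508651852607727 46.06834053993225 43.41507681779261 [166 177] [185 196]
0.076 0.5735021829605103 0.34914693236351013 45.84379121661186 43.20242746612593 [166 177] [185 196]
0.08 0.5729095339775085 0.34742864966392517 45.61905935406685 42.98976287083874 [166 177] [185 196]
0.068 0.4509367048740387 0.23031552135944366 52.029743790626526 49.50784252811755 [216 232] [238 254]
0.072 0.45094722509384155 0.22919324040412903 51.77711695432663 49.26653348726236 [216 232] [238 254]
0.076 0.4509577453136444 0.22807089984416962 51.52442306280136 49.02521020506587 [216 232] [238 254]
0.08 0.4509682059288025 0.2269485890865326 51.271792501211166 48.78389934564171 [216 232] [238 254]
[[ 0.51057542 -0.30967874]
 [ 0.41164903  0.02646463]]
```

View pics/a.png

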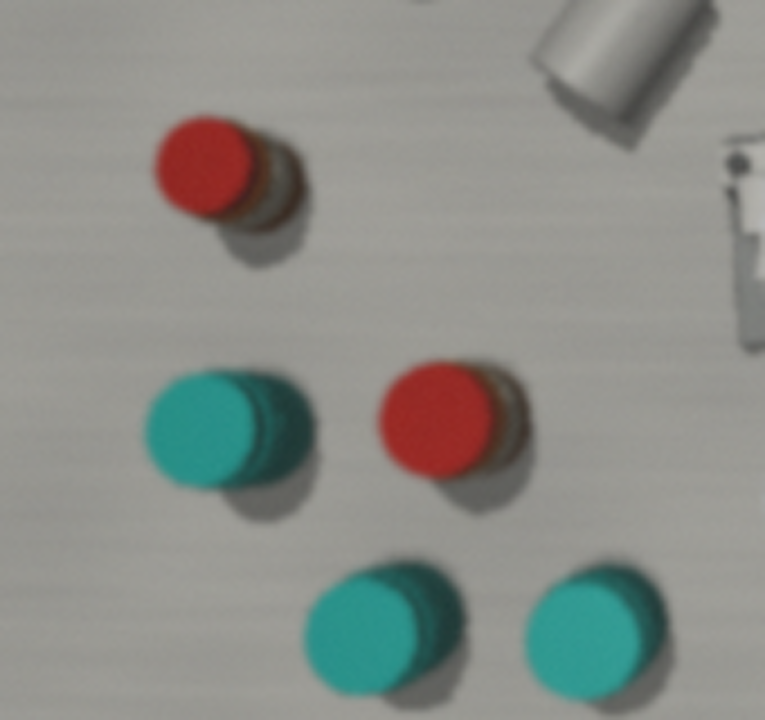

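View pics/b.png

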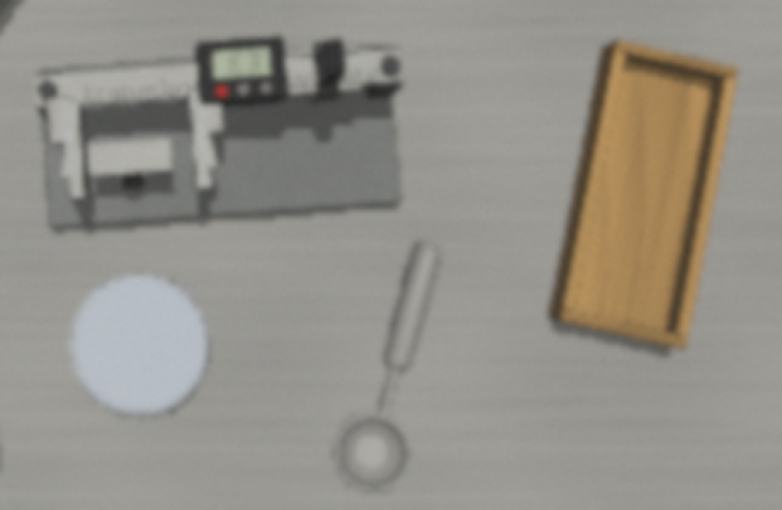

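The crops confirm two red jars, the smaller at (177,188) and the larger at (228,243), with turquoise decoys beside them. The jaws are open about 70 mm, the rest is at about (318,206), and the thumb piece is at about (377,175). Next I turn these into world positions.

```bash
python3 - <<'E'
from h import *
c=cam("top")
f=lambda L:[((u+.5)/3.4-.5+280,(v+.5)/3.4-.5+160) for u,v in L]
def P(n,L,z): print(n,np.round(w(c,f(L),z)*1e3,1).tolist())
P("rest tl tr bl br",[(89,138),(172,137),(91,174),(173,171)],.06)
P("plate bl br (z~.008)",[(54,229),(400,205)],.008)
P("screws",[(47,90),(391,66)],.082)
P("jawfaces(fixed far, moving far)",[(84,196),(197,187)],.078)
P("jawfaces root",[(81,110),(193,104)],.078)
P("thumb top",[(316,43),(343,40),(344,66),(318,68)],.124)
P("housing",[(197,43),(284,38),(286,95),(203,100)],.084)
P("box",[(614,42),(737,70),(685,347),(553,319)],.032)
h=cv2.cvtColor(c["pixels"],cv2.COLOR_RGB2HSV)
m=((h[...,0]>80)&(h[...,0]<95)&(h[...,1]>170)&(h[...,2]>115)).astype(np.uint8)
n,l,s,ce=cv2.connectedComponentsWithStats(m)
for i in range(1,n):
    if s[i,4]>100:
        k=cv2.findContours((l==i).astype(np.uint8),0,2)[0][0].reshape(-1,2); p=w(c,k,.08).astype(np.float32)
        print("turq",cv2.minEnclosingCircle(p),2e3*np.sqrt(cv2.contourArea(p)/np.pi),s[i])
E
```

```text
rest tl tr bl br [[545.3, 59.6], [546.0, 5.7], [521.8, 58.1], [523.9, 5.0]]
plate bl br (z~.008) [[488.4, 86.8], [505.2, -149.2]]
screws [[573.5, 85.0], [588.7, -132.9]]
jawfaces(fixed far, moving far) [[506.4, 61.1], [512.2, -10.2]]
jawfaces root [[561.2, 63.6], [565.0, -7.8]]
thumb top [[595.7, -81.3], [597.5, -97.6], [581.7, -97.9], [580.5, -82.3]]
housing [[603.3, -10.3], [606.4, -65.4], [569.9, -66.3], [566.8, -14.0]]
box [[613.4, -291.4], [594.3, -373.4], [411.0, -329.6], [429.2, -243.7]]
turq ((0.4448559284210205, 0.3419303297996521), 0.0254732146859169) 47.724633909512406 [164 234  22  23 404]
turq ((0.3493909537792206, 0.25918465852737427), 0.025630081072449684) 47.89850637111256 [199 279  23  24 432]
turq ((0.3496948182582855, 0.15392890572547913), 0.024703621864318848) 45.064881052602225 [249 280  22  24 382]
```

Yaw is about 4°, the rest centre is about (534,32), and the thumb is about (588,-91), all consistent with the given sizes. I now move to straddle the thumb piece.

```bash
J="python3 -m jog"
python3 -m jog '1 28.5 -49 0 10.7; 1 28.5 -49 0 10.7; 1 28.5 -49 0 0; 1 28.5 -49 0 0; 1 28.5 -49 0 0'
python3 -m jog '1 28.5 -49 0 0; 1 28.5 -49 0 0; 1 28.5 -49 0 0; 1 28.5 -49 0 0; 1 28.5 -49 0 0'
python3 -m jog '1 28.5 -49 0 0; 1 28.5 -49 0 0; 1 28.5 -49 0 0; 1 28.5 -49 0 0; 1 0 0 0 0'
python3 - <<'E'
from h import *
c=cam("scene"); crop(c,200,130,400,270,4,"pics/c.png")
s=r.sense(); R=s["ee_rot"]; print(s["tcp_pos"],np.degrees(np.arctan2(R[1,0],R[0,0])))
c=cam("top"); crop(c,280,150,440,250,4.5,"pics/d.png")
E
```

```text
time_s: 0.82
tcp_pos: [0.3312, 0.3492, 0.2306]
ee_rot: [[0.998, 0.068, 0.0], [0.068, -0.998, 0.0], [0.0, -0.0, -1.0]]
wrist_force: [0.6, 0.9, -0.1]
gripper_width: 1.001
gripper_force: 0.0
time_s: 1.45
tcp_pos: [0.4737, 0.1043, 0.2307]
ee_rot: [[0.998, 0.068, 0.0], [0.068, -0.998, 0.0], [0.0, -0.0, -1.0]]
wrist_force: [-0.1, 0.6, -0.8]
gripper_width: 0.998
gripper_force: 0.0
time_s: 2.08
tcp_pos: [0.588, -0.0932, 0.2293]
ee_rot: [[0.998, 0.063, -0.002], [0.063, -0.998, -0.0], [-0.002, 0.0, -1.0]]
wrist_force: [-0.2, 0.3, -0.1]
gripper_width: 1.001
gripper_force: 0.0
[ 0.58719166 -0.09159073  0.22944279] 3.6878378862600174
```

```bash
python3 -m jog '1 0 0 -50 0; 1 0 0 -50 0; 1 0 0 -30 0; 1 0 0 0 0'
python3 - <<'E'
from h import *
c=cam("scene"); crop(c,200,130,400,270,4,"pics/c2.png")
E
```

```text
time_s: 2.68
tcp_pos: [0.585, -0.0888, 0.0986]
ee_rot: [[0.998, 0.069, -0.006], [0.069, -0.998, -0.0], [-0.006, -0.0, -1.0]]
wrist_force: [0.3, -0.7, 0.2]
gripper_width: 1.0
gripper_force: 0.0
```

View pics/c2.png

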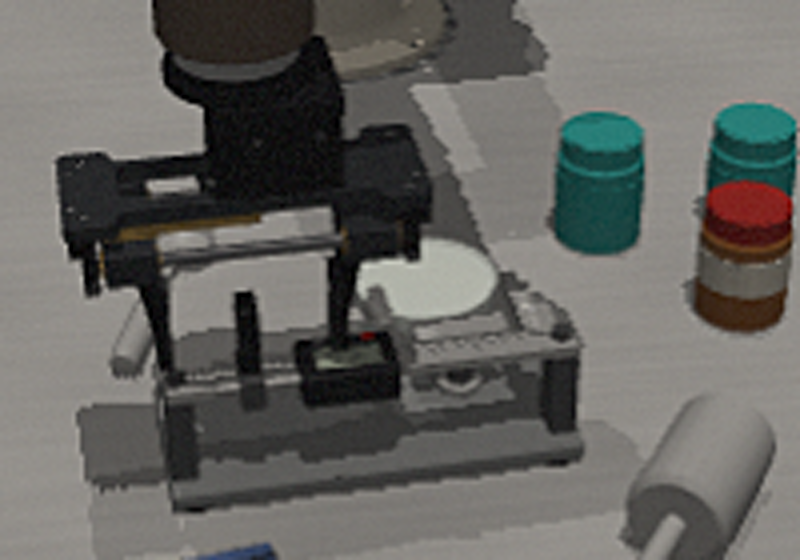

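The thumb piece stands between the two fingers (crop 245,340), so I grip it.

```bash
python3 -m jog '0 0 0 0 0; 0 0 0 0 0; 0 0 0 0 0; 0 0 0 0 0; 0 0 0 0 0'
python3 -m jog '0 0 0 0 0; 0 0 0 0 0; 0 -1 15 0 0; 0 -1 15 0 0; 0 -1 15 0 0'
python3 -m jog '0 -1 15 0 0; 0 -.4 5 0 0; 0 0 0 0 0; 0 0 0 0 0'
```

```text
time_s: 3.35
tcp_pos: [0.5871, -0.0901, 0.1006]
ee_rot: [[0.998, 0.068, 0.0], [0.068, -0.998, -0.0], [0.0, 0.0, -1.0]]
wrist_force: [-0.4, 0.2, -0.6]
gripper_width: 0.517
gripper_force: 0.0
time_s: 3.98
tcp_pos: [0.5837, -0.0438, 0.1005]
ee_rot: [[0.998, 0.068, -0.001], [0.068, -0.998, -0.0], [-0.001, 0.0, -1.0]]
wrist_force: [-0.4, -1.8, 0.1]
gripper_width: 0.134
gripper_force: 30.0
time_s: 4.47
tcp_pos: [0.5824, -0.0249, 0.1005]
ee_rot: [[0.998, 0.067, -0.001], [0.067, -0.998, 0.0], [-0.001, -0.0, -1.0]]
wrist_force: [-1.5, 0.9, -0.2]
gripper_width: 0.136
gripper_force: 30.0
```

```bash
python3 -m jog '0 -.2 3 0 0; 0 -.1 1 0 0; 0 0 0 0 0'
python3 -m jog '0 -.2 3 0 0; 0 0 0 0 0; 0 0 0 0 0'
```

```text
time_s: 4.85
tcp_pos: [0.5822, -0.0213, 0.1005]
ee_rot: [[0.998, 0.067, -0.001], [0.067, -0.998, -0.0], [-0.001, 0.0, -1.0]]
wrist_force: [-2.2, -1.2, 0.5]
gripper_width: 0.139
gripper_force: 30.0
time_s: 5.22
tcp_pos: [0.582, -0.0183, 0.1005]
ee_rot: [[0.998, 0.068, -0.001], [0.068, -0.998, -0.0], [-0.001, 0.0, -1.0]]
wrist_force: [-2.3, -3.3, 0.7]
gripper_width: 0.136
gripper_force: 30.0
```

```bash
python3 -m jog '0 -.1 2 0 0; 0 0 0 0 0; 0 0 0 0 0'
python3 -m jog '0 0 0 0 0; 0 0 0 0 0'
python3 - <<'E'
from h import *
c=cam("top"); crop(c,270,150,430,250,4.5,"pics/e.png")
E
```

```text
time_s: 5.6
tcp_pos: [0.5819, -0.0163, 0.1005]
ee_rot: [[0.998, 0.068, -0.001], [0.068, -0.998, -0.001], [-0.001, 0.0, -1.0]]
wrist_force: [-2.6, -5.0, 0.1]
gripper_width: 0.133
gripper_force: 30.0
time_s: 5.85
tcp_pos: [0.5818, -0.0163, 0.1005]
ee_rot: [[0.998, 0.068, -0.001], [0.068, -0.998, -0.001], [-0.001, 0.0, -1.0]]
wrist_force: [-2.1, -4.5, 0.3]
gripper_width: 0.135
gripper_force: 30.0
```

View pics/e.png

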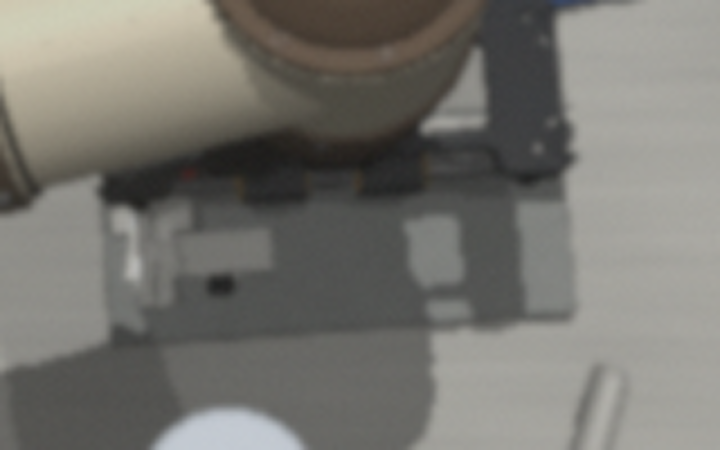

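The jaws are shut (both at crop 130–175) and the spring is compressed about 3.4 mm, so the zero check is done. I open them to about 81 mm, release, and go to the narrower jar.

```bash
python3 -m jog '0 1.4 -20 0 0; 0 1.4 -20 0 0; 0 1.4 -20 0 0; 0 1.4 -20 0 0; 0 .3 -4.5 0 0'
python3 -m jog '0 0 0 0 0; 0.5 0 0 0 0; 0.5 0 0 0 0; 0.5 0 0 0 0;  0.5 0 0 0 0'
python3 -m jog '1 0 0 50 0; 1 0 0 50 0; 1 0 40 30 0; 1 0 60 0 0; 1 0 60 0 0'
python3 -m jog '1 0 60 0 0; 1 -3 60 0 0; 1 -4 60 0 0; 1 -4 60 0 0; 1 0 0 0 0'
python3 - <<'E'
from h import *
c=cam("top")
for m in reds(c)[0]:
    k=cv2.findContours(m,0,2)[0][0].reshape(-1,2)
    if k[:,0].min()<440: print(np.round(cv2.minEnclosingCircle(w(c,k,.072).astype(np.float32))[0],4))
crop(c,270,150,430,250,4.5,"pics/f.png")
s=r.sense(); R=s["ee_rot"]; print(s["tcp_pos"],np.degrees(np.arctan2(R[1,0],R[0,0])))
E
```

```text
time_s: 6.52
tcp_pos: [0.5881, -0.1024, 0.1005]
ee_rot: [[0.998, 0.066, 0.0], [0.066, -0.998, -0.0], [0.0, 0.0, -1.0]]
wrist_force: [-4.2, 0.9, 0.6]
gripper_width: 0.135
gripper_force: 30.0
time_s: 7.15
tcp_pos: [0.5884, -0.1002, 0.1007]
ee_rot: [[0.998, 0.068, 0.001], [0.068, -0.998, 0.0], [0.001, 0.0, -1.0]]
wrist_force: [-0.6, 0.7, -0.6]
gripper_width: 0.464
gripper_force: 0.0
time_s: 7.78
tcp_pos: [0.5881, 0.061, 0.2314]
ee_rot: [[0.998, 0.067, 0.002], [0.067, -0.998, 0.001], [0.002, -0.001, -1.0]]
wrist_force: [1.0, -0.2, -0.1]
gripper_width: 0.958
gripper_force: 0.0
time_s: 8.4
tcp_pos: [0.5762, 0.3038, 0.2297]
ee_rot: [[0.997, 0.073, -0.0], [0.073, -0.997, 0.0], [-0.0, -0.0, -1.0]]
wrist_force: [-0.4, 0.3, 0.7]
gripper_width: 1.001
gripper_force: 0.0
[0.5734 0.3507]
[0.4505 0.2282]
[0.57639823 0.30165112 0.22986734] 4.065517465461335
```

View pics/f.png

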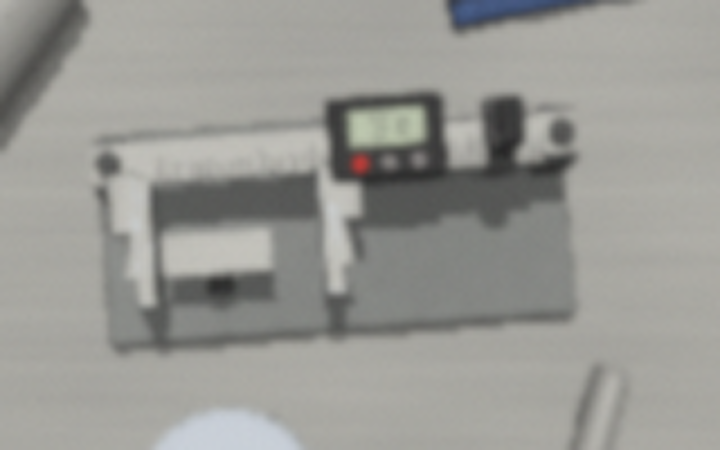

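Jaws are open about 81 mm, with the rest clear (crop 215,252). Now I grasp the narrower jar.

```bash
python3 -m jog '1 -3 49 -50 0; 1 0 0 -50 0; 1 0 0 -50 0; 1 0 0 -44 0; 1 0 0 0 0'
python3 -m jog '0 0 0 0 0; 0 0 0 0 0; 0 0 0 0 0; 0 0 0 0 0; 0 0 0 0 0'
python3 -m jog '0 0 0 0 0; 0 0 0 0 0'
```

```text
time_s: 9.07
tcp_pos: [0.5725, 0.3401, 0.0382]
ee_rot: [[0.998, 0.066, -0.007], [0.066, -0.998, -0.006], [-0.007, 0.005, -1.0]]
wrist_force: [1.1, 0.9, 0.4]
gripper_width: 0.999
gripper_force: 0.0
time_s: 9.7
tcp_pos: [0.5751, 0.3443, 0.0435]
ee_rot: [[0.998, 0.068, 0.003], [0.068, -0.998, 0.002], [0.003, -0.002, -1.0]]
wrist_force: [-0.8, 2.8, 5.5]
gripper_width: 0.612
gripper_force: 30.0
time_s: 9.95
tcp_pos: [0.5751, 0.3443, 0.0435]
ee_rot: [[0.998, 0.068, 0.002], [0.068, -0.998, 0.002], [0.003, -0.002, -1.0]]
wrist_force: [-1.1, 1.7, 5.5]
gripper_width: 0.615
gripper_force: 30.0
```

Width is 53.5 mm, so this is jar3 (54 mm) and the bigger one must be jar4. I lift it and carry it over the rest.

```bash
python3 -m jog '0 0 0 30 0; 0 0 0 45 0; 0 0 0 45 0; 0 0 0 0 0'
python3 -m jog '0 -5 -40 0 0; 0 -5 -40 0 0; 0 -5 -40 0 0; 0 -5 -40 0 0; 0 -5 -40 0 0'
python3 -m jog '0 -5 -40 0 0; 0 -5 -40 0 0; 0 -4.5 -33 0 0; 0 0 0 0 0; 0 0 0 0 0'
python3 - <<'E'
from h import *
c=cam("scene"); crop(c,220,110,400,260,4,"pics/g.png")
s=r.sense(); R=s["ee_rot"]; print(s["tcp_pos"],np.degrees(np.arctan2(R[1,0],R[0,0])))
E
```

```text
time_s: 10.45
tcp_pos: [0.5757, 0.3438, 0.1657]
ee_rot: [[0.998, 0.068, 0.005], [0.068, -0.998, 0.004], [0.005, -0.003, -1.0]]
wrist_force: [-0.1, 0.3, -1.6]
gripper_width: 0.61
gripper_force: 30.0
time_s: 11.08
tcp_pos: [0.5472, 0.141, 0.1596]
ee_rot: [[0.998, 0.067, -0.005], [0.067, -0.998, -0.002], [-0.005, 0.002, -1.0]]
wrist_force: [0.4, -1.1, -2.4]
gripper_width: 0.616
gripper_force: 30.0
time_s: 11.7
tcp_pos: [0.5341, 0.03, 0.1607]
ee_rot: [[0.998, 0.067, -0.003], [0.067, -0.998, -0.001], [-0.003, 0.0, -1.0]]
wrist_force: [-0.2, 0.2, -1.6]
gripper_width: 0.614
gripper_force: 30.0
[0.53438678 0.03052255 0.16099087] 3.892996192530531
```

View pics/g.png

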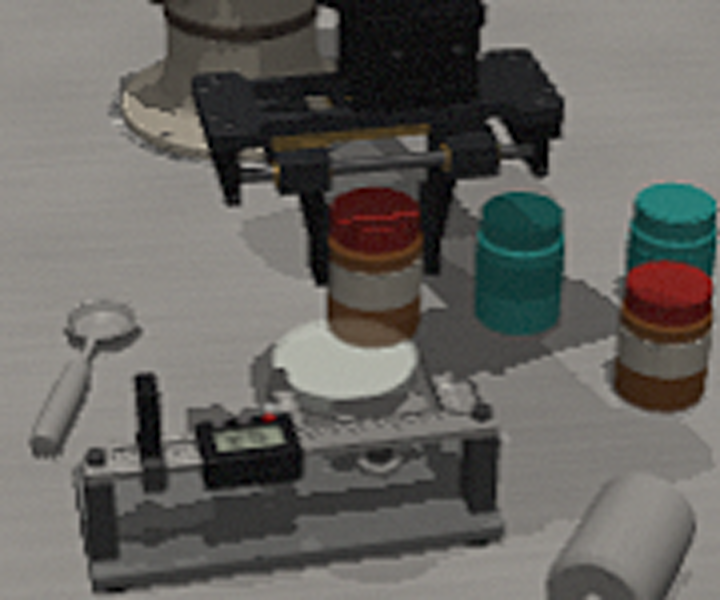

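Jar hangs upright in the gripper over the rest (crop 375,270). Lowering it.

```bash
python3 -m jog '0 1 0 -20 0; 0 0 0 -20 0; 0 0 0 -12 0; 0 0 0 0 0; 0 0 0 0 0'
python3 -m jog '0 0 0 -2 0; 0 0 0 0 0; 0 0 0 0 0'
python3 -m jog '0 0 0 -2 0; 0 0 0 0 0; 0 0 0 0 0'
```

```text
time_s: 12.38
tcp_pos: [0.5365, 0.0306, 0.1106]
ee_rot: [[0.998, 0.068, 0.001], [0.068, -0.998, 0.0], [0.001, -0.0, -1.0]]
wrist_force: [0.4, -0.4, -1.1]
gripper_width: 0.613
gripper_force: 30.0
time_s: 12.75
tcp_pos: [0.536, 0.0302, 0.1082]
ee_rot: [[0.998, 0.068, 0.001], [0.068, -0.998, 0.0], [0.001, -0.0, -1.0]]
wrist_force: [-0.4, 0.3, -0.9]
gripper_width: 0.615
gripper_force: 30.0
time_s: 13.12
tcp_pos: [0.5359, 0.0302, 0.1059]
ee_rot: [[0.998, 0.068, -0.0], [0.068, -0.998, -0.0], [-0.0, 0.0, -1.0]]
wrist_force: [0.3, 0.1, -2.3]
gripper_width: 0.613
gripper_force: 30.0
```

```bash
python3 -m jog '0 0 0 -1.5 0; 0 0 0 0 0; 0 0 0 0 0'
python3 -m jog '0 0 0 -1 0; 0 0 0 0 0; 0 0 0 0 0'
```

```text
time_s: 13.5
tcp_pos: [0.5359, 0.0302, 0.1044]
ee_rot: [[0.998, 0.068, -0.0], [0.068, -0.998, -0.0], [-0.0, 0.0, -1.0]]
wrist_force: [1.2, -0.0, -2.4]
gripper_width: 0.615
gripper_force: 30.0
time_s: 13.88
tcp_pos: [0.536, 0.0302, 0.1036]
ee_rot: [[0.998, 0.068, 0.0], [0.068, -0.998, 0.0], [0.0, -0.0, -1.0]]
wrist_force: [0.2, 0.2, -0.6]
gripper_width: 0.615
gripper_force: 30.0
```

```bash
python3 -m jog '1 0 0 0 0; 1 0 0 0 0; 1 0 0 0 0; 1 0 0 0 0; 1 0 0 0 0'
python3 -m jog '1 0 0 30 0; 1 0 0 40 0; 1 0 0 30 0; 1 0 0 0 0'
python3 -m jog '1 18 -44 0 0; 1 18 -44 0 0; 1 16 -42.5 0 0; 1 0 0 0 0'
python3 - <<'E'
from h import *
c=cam("scene"); crop(c,220,110,400,260,4,"pics/i.png")
s=r.sense(); R=s["ee_rot"]; print(s["tcp_pos"],np.degrees(np.arctan2(R[1,0],R[0,0])))
E
```

```text
time_s: 14.5
tcp_pos: [0.5359, 0.0302, 0.1035]
ee_rot: [[0.998, 0.068, 0.0], [0.068, -0.998, -0.0], [0.0, 0.0, -1.0]]
wrist_force: [0.2, 0.1, -0.1]
gripper_width: 0.988
gripper_force: 0.0
time_s: 15.0
tcp_pos: [0.5374, 0.0306, 0.2063]
ee_rot: [[0.998, 0.068, 0.006], [0.068, -0.998, 0.002], [0.006, -0.001, -1.0]]
wrist_force: [-0.2, -0.1, 0.6]
gripper_width: 1.0
gripper_force: 0.0
time_s: 15.5
tcp_pos: [0.5877, -0.1027, 0.2014]
ee_rot: [[0.998, 0.063, -0.003], [0.063, -0.998, -0.0], [-0.003, -0.0, -1.0]]
wrist_force: [-0.2, 0.4, -0.0]
gripper_width: 0.997
gripper_force: 0.0
[ 0.58721767 -0.10138093  0.20160209] 3.7234288487137617
```

View pics/i.png

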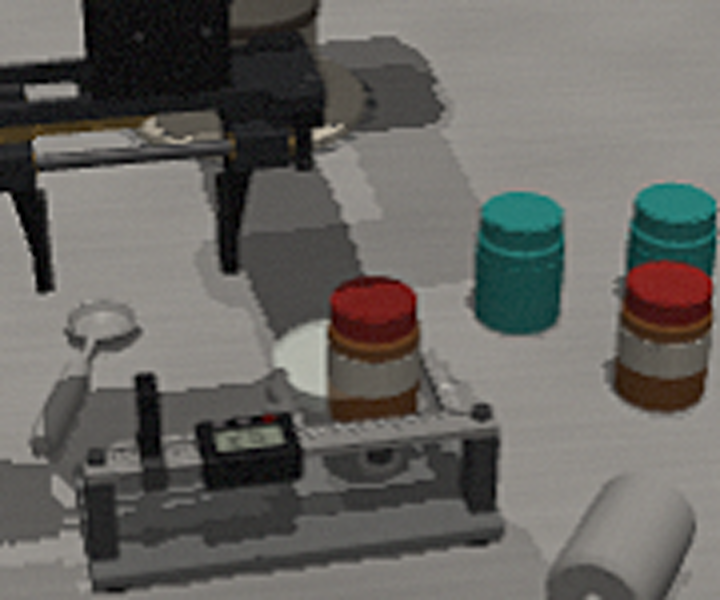

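Jar3 stands upright, released, on the rest (crop 373,350). Gripping the thumb piece and closing.

```bash
python3 -m jog '1 .5 .5 -40 0; 1 0 0 -40 0; 1 0 0 -21 0; .5 0 0 0 0; .3 0 0 0 0'
python3 -m jog '0 0 0 0 0; 0 0 0 0 0; 0 0 0 0 0; 0 0 0 0 0; 0 0 0 0 0'
python3 -m jog '0 -.5 8 0 0; 0 -.5 8 0 0; 0 -.5 6 0 0; 0 0 0 0 0; 0 0 0 0 0'
```

```text
time_s: 16.18
tcp_pos: [0.5889, -0.0992, 0.1034]
ee_rot: [[0.998, 0.069, 0.001], [0.069, -0.998, -0.0], [0.001, 0.0, -1.0]]
wrist_force: [-0.5, 0.2, -0.3]
gripper_width: 0.854
gripper_force: 0.0
time_s: 16.8
tcp_pos: [0.5883, -0.0999, 0.1024]
ee_rot: [[0.998, 0.068, -0.0], [0.068, -0.998, 0.0], [-0.0, -0.0, -1.0]]
wrist_force: [-0.4, 0.5, -0.3]
gripper_width: 0.291
gripper_force: 0.0
time_s: 17.42
tcp_pos: [0.5867, -0.0773, 0.1024]
ee_rot: [[0.998, 0.068, -0.0], [0.068, -0.998, 0.001], [-0.0, -0.001, -1.0]]
wrist_force: [-1.2, 0.7, 1.0]
gripper_width: 0.134
gripper_force: 30.0
```

```bash
python3 -m jog '0 -.2 3 0 0; 0 0 0 0 0; 0 0 0 0 0'
python3 -m jog '0 -.2 3 0 0; 0 0 0 0 0; 0 0 0 0 0; 0 0 0 0 0'
```

```text
time_s: 17.8
tcp_pos: [0.5866, -0.0749, 0.1024]
ee_rot: [[0.998, 0.068, -0.0], [0.068, -0.998, -0.0], [-0.0, 0.0, -1.0]]
wrist_force: [-0.5, -1.2, 0.7]
gripper_width: 0.137
gripper_force: 30.0
time_s: 18.3
tcp_pos: [0.5863, -0.072, 0.1024]
ee_rot: [[0.998, 0.068, -0.0], [0.068, -0.998, -0.0], [-0.0, 0.0, -1.0]]
wrist_force: [-1.2, -3.1, -0.3]
gripper_width: 0.133
gripper_force: 30.0
```

```bash
python3 -m jog '0 -.1 2 0 0; 0 0 0 0 0; 0 0 0 0 0; 0 0 0 0 0; 0 0 0 0 0'
python3 - <<'E'
from h import *
c=cam("scene"); crop(c,220,110,400,260,4,"pics/j.png")
E
```

```text
time_s: 18.92
tcp_pos: [0.5862, -0.0699, 0.1024]
ee_rot: [[0.998, 0.068, -0.0], [0.068, -0.998, -0.0], [-0.0, 0.0, -1.0]]
wrist_force: [-1.3, -5.0, 0.4]
gripper_width: 0.136
gripper_force: 30.0
```

View pics/j.png

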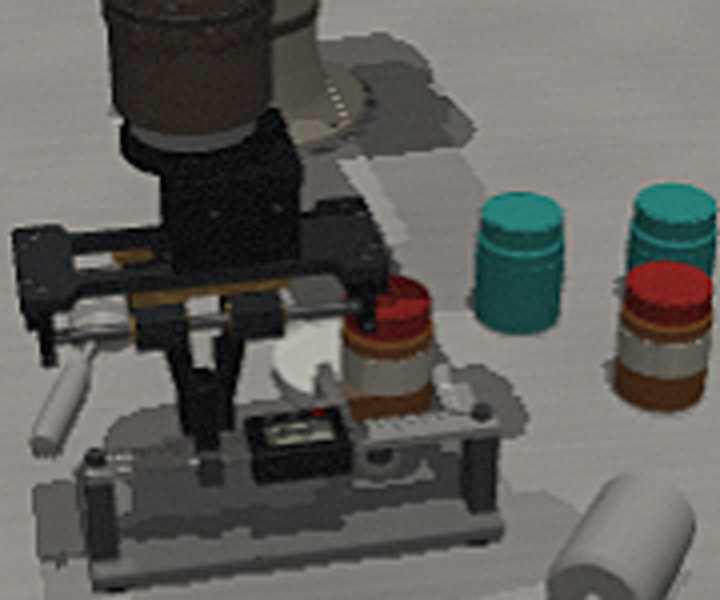

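Jar3 is pressed upright between both jaws at about 5 N on the thumb piece. I open the jaws and fetch the jar.

```bash
python3 -m jog '0 .7 -10 0 0; 0 .7 -10 0 0; 0 .7 -11 0 0; 0 0 0 0 0; .5 0 0 0 0'
python3 -m jog '.6 0 0 0 0; .6 0 0 0 0; .6 0 0 0 0; 1 0 0 30 0; 1 0 0 40 0'
python3 -m jog '1 0 0 30 0; 1 -17.5 46 0 0; 1 -17.5 46 0 0; 1 -17.5 47 0 0; 1 0 0 0 0'
python3 -m jog '1 0 0 -40 0; 1 0 0 -40 0; 1 0 0 -18 0; 1 0 0 0 0; 1 0 0 0 0'
```

```text
time_s: 19.6
tcp_pos: [0.5893, -0.101, 0.1026]
ee_rot: [[0.998, 0.067, 0.002], [0.067, -0.998, 0.0], [0.002, 0.0, -1.0]]
wrist_force: [0.9, -0.2, -0.3]
gripper_width: 0.184
gripper_force: 0.0
time_s: 20.23
tcp_pos: [0.5878, -0.1007, 0.1721]
ee_rot: [[0.998, 0.068, -0.003], [0.068, -0.998, -0.0], [-0.003, -0.0, -1.0]]
wrist_force: [0.8, -1.0, 0.8]
gripper_width: 0.735
gripper_force: 0.0
time_s: 20.85
tcp_pos: [0.5351, 0.0408, 0.2029]
ee_rot: [[0.997, 0.072, 0.001], [0.072, -0.997, 0.001], [0.001, -0.001, -1.0]]
wrist_force: [0.4, -0.5, 0.1]
gripper_width: 1.002
gripper_force: 0.0
time_s: 21.48
tcp_pos: [0.5369, 0.038, 0.1054]
ee_rot: [[0.998, 0.067, 0.002], [0.067, -0.998, 0.0], [0.002, -0.0, -1.0]]
wrist_force: [-0.2, 0.4, -0.4]
gripper_width: 1.001
gripper_force: 0.0
```

```bash
cat >> h.py <<'E'
def box(c,show=False):
    from scipy.optimize import minimize
    h=cv2.cvtColor(c["pixels"],cv2.COLOR_RGB2HSV)
    m=((h[...,0]>8)&(h[...,0]<26)&(h[...,1]>100)&(h[...,2]>50)).astype(np.uint8); m[:140]=0; m[:,:405]=0; m[:,600:]=0
    n,l,s,_=cv2.connectedComponentsWithStats(m); m=(l==1+s[1:,4].argmax()).astype(np.uint8)
    m=cv2.drawContours(m*0,[cv2.convexHull(cv2.findNonZero(m))],0,1,-1)
    M=cv2.resize(m,None,fx=4,fy=4,interpolation=cv2.INTER_LINEAR)
    def cost(q):
        x,y,a=q[0]/1e3,q[1]/1e3,np.radians(q[2]); R=np.array([[np.cos(a),-np.sin(a)],[np.sin(a),np.cos(a)]])
        P=[(*(R@[sx*.096,sy*.042]+[x,y]),z) for sx in(-1,1) for sy in(-1,1) for z in(0,.032)]
        k=cv2.convexHull(((px(c,P)+.5)*4-.5).astype(np.float32)); T=cv2.fillConvexPoly(M*0,np.round(k*16).astype(np.int32),1,shift=4)
        return (T!=M).sum()/M.sum()
    b=minimize(cost,[512,-309,-14],method="Nelder-Mead",options=dict(initial_simplex=[[512,-309,-14],[530,-309,-14],[512,-290,-14],[512,-309,-8]]))
    return np.round(b.x,1),round(b.fun,3)
E
python3 -m jog '0 0 0 0 0; 0 0 0 0 0; 0 0 0 0 0; 0 0 0 0 0; 0 0 0 0 0'
python3 -m jog '0 0 0 0 0; 0 0 0 30 0; 0 0 0 40 0; 0 0 0 40 0; 0 0 0 0 0'
python3 - <<'E'
from h import *
c=cam("top"); print(box(c)); s=r.sense(); print(s["tcp_pos"],s["gripper_width"])
E
```

```text
time_s: 22.1
tcp_pos: [0.536, 0.0382, 0.1046]
ee_rot: [[0.998, 0.068, 0.0], [0.068, -0.998, -0.0], [0.0, 0.0, -1.0]]
wrist_force: [1.0, -0.0, 1.4]
gripper_width: 0.615
gripper_force: 30.1
time_s: 22.72
tcp_pos: [0.5377, 0.0388, 0.2175]
ee_rot: [[0.998, 0.068, 0.007], [0.068, -0.998, 0.002], [0.007, -0.002, -1.0]]
wrist_force: [0.4, -0.0, -2.1]
gripper_width: 0.613
gripper_force: 30.1
(array([ 533.3, -358. ,  -12.6]), np.float64(0.102))
[0.53603093 0.03850703 0.21508087] 0.611525130647237
```

The fit differs from the first measurement, so the box may have been knocked. I look.

```bash
python3 - <<'E'
from h import *
c=cam("top"); crop(c,400,130,600,290,4,"pics/k.png")
E
```

```text
(no output)
```

View pics/k.png

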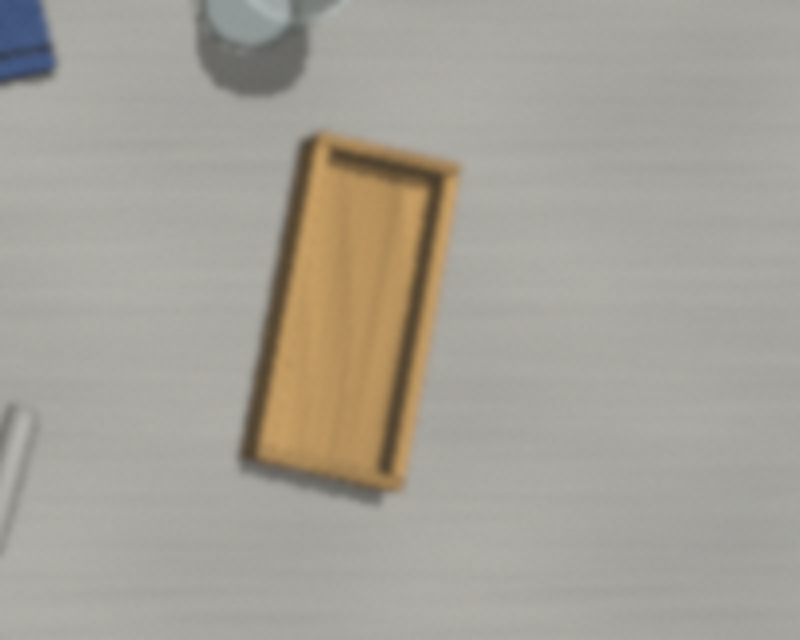

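The box has moved about 45 mm towards -y; its rim corners in the crop are (318,133), (460,165), (403,490) and (250,460).

```bash
python3 - <<'E'
from h import *
c=cam("top"); f=lambda L:[((u+.5)/4-.5+400,(v+.5)/4-.5+130) for u,v in L]
p=w(c,f([(316,134),(461,164),(404,490),(247,459)]),.032)*1e3; print(p.round(1).tolist(),p.mean(0))
d=p[0]+p[1]-p[2]-p[3]; print(np.degrees(np.arctan2(d[1],d[0])),np.linalg.norm(d)/2,np.linalg.norm(p[0]-p[1]),np.linalg.norm(p[2]-p[3]))
q=w(c,f([(331,158),(429,184),(384,470),(258,458)]),.008)*1e3; print("floor",q.round(1).tolist())
print(box(c))
def P(cx,cy,a):
    a=np.radians(a);R=np.array([[np.cos(a),-np.sin(a)],[np.sin(a),np.cos(a)]])
    return ((px(c,[(*(R@[sx*.096,sy*.042]+[cx,cy]),.032) for sx,sy in((1,1),(1,-1),(-1,-1),(-1,1))])-[400,130])*4).round().tolist()
print(P(.533,-.358,-12.6)); 
E
```

```text
[[634.1, -334.7], [616.6, -417.4], [432.0, -374.2], [449.3, -287.0]] [ 533.00002003 -353.34781742]
-13.828447058530537 190.22989417185812 84.51600590946866 88.89898362705503
floor [[624.8, -352.2], [609.2, -409.3], [442.8, -373.7], [449.7, -301.4]]
(array([ 533.1, -356. ,  -12.6]), np.float64(0.095))
[[320.0, 129.0], [464.0, 161.0], [409.0, 492.0], [262.0, 459.0]]
```

Box is now at about (533,-355), yaw -13.3°. I carry jar3 to box x = +45 mm, i.e. TCP (579,-364).

```bash
python3 -m jog '0 4.7 -44.7 0 0; 0 4.7 -44.7 0 0; 0 4.7 -44.7 0 -8.65; 0 4.7 -44.7 0 -8.65; 0 4.7 -44.7 0 0'
python3 -m jog '0 4.7 -44.7 0 0; 0 4.7 -44.7 0 0; 0 4.7 -44.7 0 0; 0 4.7 -44.7 0 0; 0 0 0 0 0'
python3 -m jog '0 0 0 -30 0; 0 0 0 -40 0; 0 0 0 -30 0; 0 0 0 0 0; 0 0 0 0 0'
python3 - <<'E'
from h import *
c=cam("top"); crop(c,400,130,600,290,4,"pics/l.png"); s=r.sense(); R=s["ee_rot"]; print(s["tcp_pos"],np.degrees(np.arctan2(R[1,0],R[0,0])),s["gripper_width"])
E
```

```text
time_s: 23.5
tcp_pos: [0.5585, -0.1865, 0.2121]
ee_rot: [[0.972, -0.233, -0.004], [-0.233, -0.972, 0.001], [-0.004, 0.0, -1.0]]
wrist_force: [0.6, 0.0, -2.8]
gripper_width: 0.611
gripper_force: 30.1
time_s: 24.12
tcp_pos: [0.577, -0.3666, 0.2106]
ee_rot: [[0.972, -0.236, -0.005], [-0.236, -0.972, 0.002], [-0.005, -0.001, -1.0]]
wrist_force: [-0.2, 0.1, -2.1]
gripper_width: 0.612
gripper_force: 30.1
time_s: 24.75
tcp_pos: [0.5789, -0.364, 0.1152]
ee_rot: [[0.973, -0.231, 0.001], [-0.231, -0.973, -0.001], [0.001, 0.001, -1.0]]
wrist_force: [-0.2, -0.3, -1.9]
gripper_width: 0.61
gripper_force: 30.1
[ 0.57928453 -0.36418014  0.11603936] -13.37159313557622 0.6158212653177904
```

```bash
python3 -m jog '0 0 0 -30 0; 0 0 0 -20 0; 0 0 0 -10 0; 0 0 0 0 0; 0 0 0 0 0'
python3 -m jog '0 0 0 -2 0; 0 0 0 0 0; 0 0 0 0 0'
python3 -m jog '0 0 0 -1.5 0; 0 0 0 0 0; 0 0 0 0 0'
```

```text
time_s: 25.42
tcp_pos: [0.5792, -0.3645, 0.056]
ee_rot: [[0.973, -0.232, 0.002], [-0.232, -0.973, -0.001], [0.003, 0.001, -1.0]]
wrist_force: [0.4, -0.6, -2.2]
gripper_width: 0.607
gripper_force: 30.1
time_s: 25.8
tcp_pos: [0.5783, -0.3642, 0.0527]
ee_rot: [[0.973, -0.232, 0.0], [-0.232, -0.973, -0.0], [0.0, 0.0, -1.0]]
wrist_force: [-1.4, 0.6, -1.6]
gripper_width: 0.614
gripper_force: 30.1
time_s: 26.18
tcp_pos: [0.5784, -0.3642, 0.0527]
ee_rot: [[0.973, -0.232, 0.0], [-0.232, -0.973, -0.001], [0.001, 0.001, -1.0]]
wrist_force: [-3.1, 3.0, 4.4]
gripper_width: 0.613
gripper_force: 30.2
```

Contact at the expected height. Release, lift and move off towards jar4.

```bash
python3 -m jog '1 0 0 0 0; 1 0 0 0 0; 1 0 0 0 0; 1 0 0 0 0; 1 0 0 0 0'
python3 -m jog '1 0 0 40 0; 1 0 0 50 0; 1 0 0 50 0; 1 0 0 40 0; 1 -12 55 0 0'
python3 -m jog '1 -12 55 0 0; 1 -12 55 0 0; 1 -12 55 0 8.65; 1 -12 55 0 8.65; 1 -12 55 0 0'
python3 -m jog '1 -12 55 0 0; 1 -12 55 0 0; 1 -12 55 0 0; 1 -12 55 0 0; 1 0 0 0 0'
python3 - <<'E'
from h import *
c=cam("top")
for m in reds(c)[0]:
    k=cv2.findContours(m,0,2)[0][0].reshape(-1,2)
    if k[:,1].min()>120: print([np.round(cv2.minEnclosingCircle(w(c,k,z).astype(np.float32))[0],4) for z in (.08,.084)])
crop(c,400,130,600,290,4,"pics/l.png")
s=r.sense(); R=s["ee_rot"]; print(s["tcp_pos"],np.degrees(np.arctan2(R[1,0],R[0,0])))
E
```

```text
time_s: 26.8
tcp_pos: [0.5782, -0.3641, 0.0508]
ee_rot: [[0.973, -0.232, -0.0], [-0.232, -0.973, 0.0], [-0.0, 0.0, -1.0]]
wrist_force: [-0.9, -0.2, 0.5]
gripper_width: 0.98
gripper_force: 0.0
time_s: 27.42
tcp_pos: [0.5685, -0.3116, 0.2348]
ee_rot: [[0.972, -0.236, 0.009], [-0.236, -0.972, -0.004], [0.009, 0.002, -1.0]]
wrist_force: [0.1, 1.9, -1.4]
gripper_width: 1.0
gripper_force: 0.0
time_s: 28.05
tcp_pos: [0.5057, -0.0325, 0.2312]
ee_rot: [[0.998, 0.068, 0.001], [0.068, -0.998, 0.0], [0.001, -0.0, -1.0]]
wrist_force: [1.4, -0.3, 0.5]
gripper_width: 0.997
gripper_force: 0.0
time_s: 28.68
tcp_pos: [0.4576, 0.189, 0.2311]
ee_rot: [[0.997, 0.073, 0.001], [0.073, -0.997, 0.001], [0.001, -0.001, -1.0]]
wrist_force: [-0.6, 0.4, 0.6]
gripper_width: 1.002
gripper_force: 0.0
[array([ 0.5784, -0.3665]), array([ 0.5778, -0.3647])]
[array([0.457 , 0.2197]), array([0.457 , 0.2186])]
[0.45771967 0.187424   0.23096899] 4.076783386205841
```

View pics/l.png

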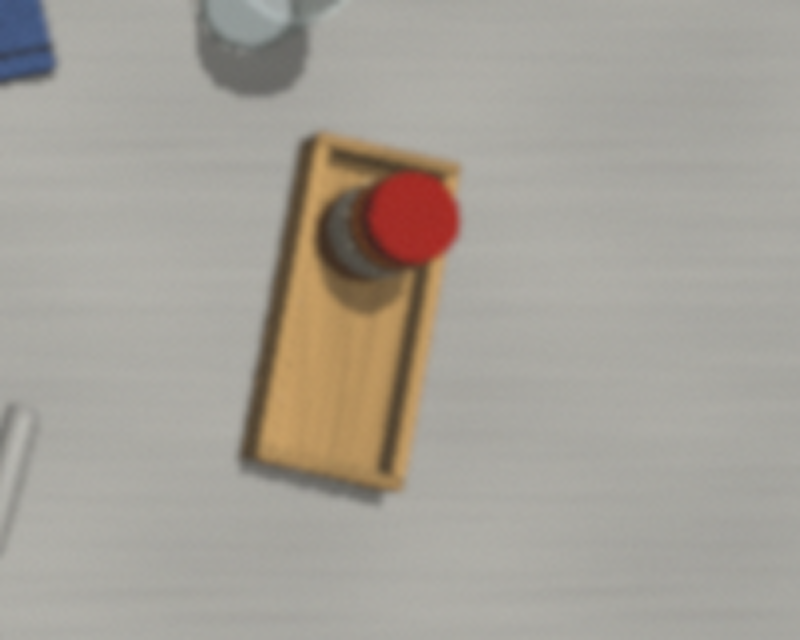

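Jar3 stands upright in the box, with its lid at crop (413,218) measuring (578,-365) as intended. Now jar4.

```bash
python3 -m jog '1 -7 39.5 0 0; 1 0 0 -40 0; 1 0 0 -40 0; 1 0 0 -40 0; 1 0 0 -40 0'
python3 -m jog '1 0 0 -29 0; 1 0 0 0 0; .7 0 0 0 0; 0 0 0 0 0; 0 0 0 0 0'
python3 -m jog '0 0 0 0 0; 0 0 0 0 0; 0 0 0 0 0; 0 0 0 0 0'
```

```text
time_s: 29.35
tcp_pos: [0.4517, 0.2241, 0.0701]
ee_rot: [[0.998, 0.066, 0.001], [0.066, -0.998, 0.0], [0.001, -0.0, -1.0]]
wrist_force: [0.9, 0.4, 0.9]
gripper_width: 1.005
gripper_force: 0.0
time_s: 29.98
tcp_pos: [0.4523, 0.2265, 0.0433]
ee_rot: [[0.998, 0.068, 0.003], [0.068, -0.998, 0.003], [0.003, -0.003, -1.0]]
wrist_force: [0.1, 3.0, 1.8]
gripper_width: 0.744
gripper_force: 1.1
time_s: 30.48
tcp_pos: [0.4524, 0.2268, 0.0433]
ee_rot: [[0.998, 0.068, 0.003], [0.068, -0.998, 0.003], [0.003, -0.002, -1.0]]
wrist_force: [0.3, 1.9, 5.8]
gripper_width: 0.681
gripper_force: 30.0
```

Width 59.3 mm confirms jar4. Carry to the rest, 7 mm short of the fixed jaw.

```bash
python3 -m jog '0 0 0 30 0; 0 0 0 45 0; 0 0 0 45 0; 0 0 0 0 0'
python3 -m jog '0 16.6 -39.8 0 0; 0 16.6 -39.8 0 0; 0 16.6 -39.8 0 0; 0 16.6 -39.8 0 0; 0 16.6 -39.8 0 0'
python3 -m jog '0 0 0 0 0; 0 0 0 -20 0; 0 0 0 -20 0; 0 0 0 -14 0; 0 0 0 0 0'
python3 -m jog '0 0 0 0 0'
```

```text
time_s: 30.98
tcp_pos: [0.4523, 0.2263, 0.1649]
ee_rot: [[0.998, 0.068, 0.005], [0.068, -0.998, 0.004], [0.005, -0.004, -1.0]]
wrist_force: [-0.4, 0.6, -2.8]
gripper_width: 0.685
gripper_force: 30.0
time_s: 31.6
tcp_pos: [0.5327, 0.0246, 0.1595]
ee_rot: [[0.998, 0.067, -0.005], [0.067, -0.998, -0.001], [-0.006, 0.001, -1.0]]
wrist_force: [0.5, 0.4, -1.9]
gripper_width: 0.681
gripper_force: 30.0
time_s: 32.22
tcp_pos: [0.5328, 0.0264, 0.1062]
ee_rot: [[0.998, 0.068, -0.004], [0.068, -0.998, -0.001], [-0.004, 0.001, -1.0]]
wrist_force: [0.4, 0.1, -2.7]
gripper_width: 0.684
gripper_force: 30.0
time_s: 32.35
tcp_pos: [0.5346, 0.0267, 0.1083]
ee_rot: [[0.998, 0.068, 0.001], [0.068, -0.998, 0.0], [0.001, 0.0, -1.0]]
wrist_force: [-0.2, -0.4, -2.1]
gripper_width: 0.682
gripper_force: 30.0
```

```bash
python3 -m jog '0 1 0 -2.5 0; 0 0 0 0 0; 0 0 0 0 0'
python3 -m jog '0 0 0 -1.5 0; 0 0 0 0 0; 0 0 0 0 0'
python3 -m jog '0 0 0 -.7 0; 0 0 0 0 0; 0 0 0 0 0'
```

```text
time_s: 32.72
tcp_pos: [0.5354, 0.0264, 0.1057]
ee_rot: [[0.998, 0.068, 0.0], [0.068, -0.998, 0.0], [0.0, -0.0, -1.0]]
wrist_force: [-0.3, -0.3, -2.8]
gripper_width: 0.681
gripper_force: 30.0
time_s: 33.1
tcp_pos: [0.5352, 0.0264, 0.1039]
ee_rot: [[0.998, 0.068, -0.0], [0.068, -0.998, -0.0], [-0.0, 0.0, -1.0]]
wrist_force: [-0.3, -0.2, -1.4]
gripper_width: 0.681
gripper_force: 30.0
time_s: 33.48
tcp_pos: [0.5354, 0.0264, 0.1034]
ee_rot: [[0.998, 0.068, 0.0], [0.068, -0.998, 0.0], [0.0, 0.0, -1.0]]
wrist_force: [-0.6, -0.2, -1.2]
gripper_width: 0.681
gripper_force: 30.0
```

```bash
python3 -m jog '1 0 0 0 0; 1 0 0 0 0; 1 0 0 0 0; 1 0 0 0 0; 1 0 0 0 0'
python3 -m jog '1 0 0 30 0; 1 0 0 40 0; 1 0 0 35 0; 1 0 0 0 0'
python3 -m jog '1 17.5 -42 0 0; 1 17.5 -42 0 0; 1 18 -43 0 0; 1 0 0 0 0; 1 0 0 0 0'
python3 - <<'E'
from h import *
c=cam("scene"); crop(c,220,110,400,260,4,"pics/m.png"); s=r.sense(); print(s["tcp_pos"])
E
```

```text
time_s: 34.1
tcp_pos: [0.5353, 0.0264, 0.1033]
ee_rot: [[0.998, 0.068, -0.0], [0.068, -0.998, -0.0], [-0.0, 0.0, -1.0]]
wrist_force: [-0.1, -0.8, 0.5]
gripper_width: 0.995
gripper_force: 0.0
time_s: 34.6
tcp_pos: [0.537, 0.0268, 0.2116]
ee_rot: [[0.998, 0.068, 0.007], [0.068, -0.998, 0.002], [0.007, -0.001, -1.0]]
wrist_force: [-0.6, -0.6, -0.3]
gripper_width: 0.996
gripper_force: 0.0
time_s: 35.22
tcp_pos: [0.5876, -0.1005, 0.2072]
ee_rot: [[0.998, 0.067, -0.002], [0.067, -0.998, 0.0], [-0.002, -0.0, -1.0]]
wrist_force: [-0.2, 0.5, -0.2]
gripper_width: 1.002
gripper_force: 0.0
[ 0.58762436 -0.09998932  0.20753157]
```

View pics/m.png

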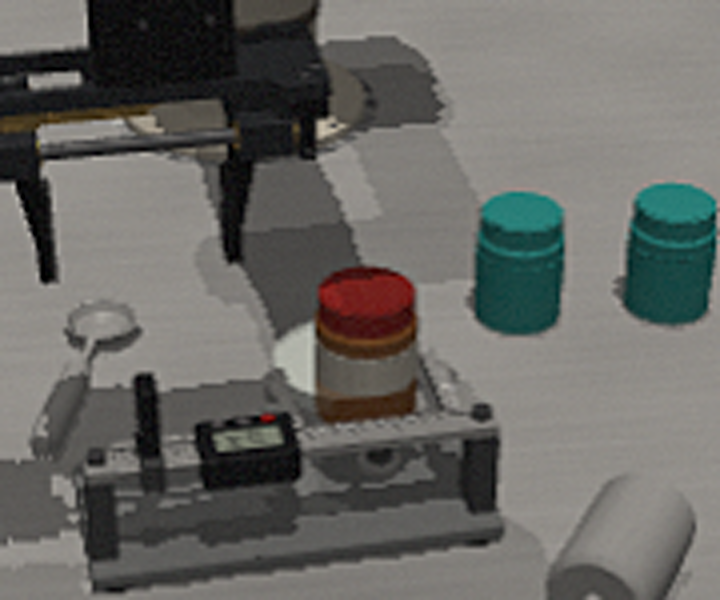

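Jar4 stands upright, released, on the rest (crop 366,345). Gripping the thumb piece and closing.

```bash
python3 -m jog '1 .5 -.5 -40 0; 1 0 0 -40 0; 1 0 0 -25 0; .5 0 0 0 0; .3 0 0 0 0'
python3 -m jog '0 0 0 0 0; 0 0 0 0 0; 0 0 0 0 0; 0 0 0 0 0; 0 0 0 0 0'
python3 -m jog '0 0 0 0 0; 0 0 0 0 0; 0 -.5 8 0 0; 0 -.5 8 0 0; 0 0 0 0 0'
python3 -m jog '0 -.2 3 0 0; 0 0 0 0 0; 0 0 0 0 0'
```

```text
time_s: 35.9
tcp_pos: [0.5896, -0.1004, 0.1046]
ee_rot: [[0.998, 0.069, 0.002], [0.069, -0.998, -0.0], [0.002, 0.0, -1.0]]
wrist_force: [-0.7, 0.4, 0.9]
gripper_width: 0.854
gripper_force: 0.0
time_s: 36.52
tcp_pos: [0.5887, -0.1012, 0.1032]
ee_rot: [[0.998, 0.068, -0.0], [0.068, -0.998, -0.0], [-0.0, 0.0, -1.0]]
wrist_force: [-0.1, -0.3, 0.1]
gripper_width: 0.287
gripper_force: 0.0
time_s: 37.15
tcp_pos: [0.5875, -0.0841, 0.1032]
ee_rot: [[0.998, 0.068, -0.0], [0.068, -0.998, 0.001], [-0.0, -0.001, -1.0]]
wrist_force: [-0.2, 1.5, 0.2]
gripper_width: 0.139
gripper_force: 30.0
time_s: 37.52
tcp_pos: [0.5874, -0.082, 0.1032]
ee_rot: [[0.998, 0.067, -0.0], [0.067, -0.998, 0.0], [-0.0, -0.0, -1.0]]
wrist_force: [-1.3, 0.2, 0.0]
gripper_width: 0.136
gripper_force: 30.0
```

```bash
python3 -m jog '0 -.2 3 0 0; 0 0 0 0 0; 0 0 0 0 0'
python3 -m jog '0 -.2 2 0 0; 0 0 0 0 0; 0 0 0 0 0; 0 0 0 0 0'
```

```text
time_s: 37.9
tcp_pos: [0.5872, -0.0792, 0.1032]
ee_rot: [[0.998, 0.068, -0.0], [0.068, -0.998, -0.0], [-0.0, 0.0, -1.0]]
wrist_force: [-0.4, -1.4, -0.2]
gripper_width: 0.136
gripper_force: 30.0
time_s: 38.4
tcp_pos: [0.5871, -0.0772, 0.1032]
ee_rot: [[0.998, 0.068, -0.0], [0.068, -0.998, -0.0], [-0.0, 0.0, -1.0]]
wrist_force: [-0.8, -3.4, -0.8]
gripper_width: 0.131
gripper_force: 30.0
```

```bash
python3 -m jog '0 -.1 1.5 0 0; 0 0 0 0 0; 0 0 0 0 0; 0 0 0 0 0; 0 0 0 0 0'
python3 - <<'E'
from h import *
c=cam("scene"); crop(c,220,110,400,260,4,"pics/n.png")
E
```

```text
time_s: 39.02
tcp_pos: [0.587, -0.0757, 0.1032]
ee_rot: [[0.998, 0.068, -0.0], [0.068, -0.998, -0.0], [-0.0, 0.0, -1.0]]
wrist_force: [-1.1, -4.8, -0.3]
gripper_width: 0.137
gripper_force: 30.0
```

View pics/n.png

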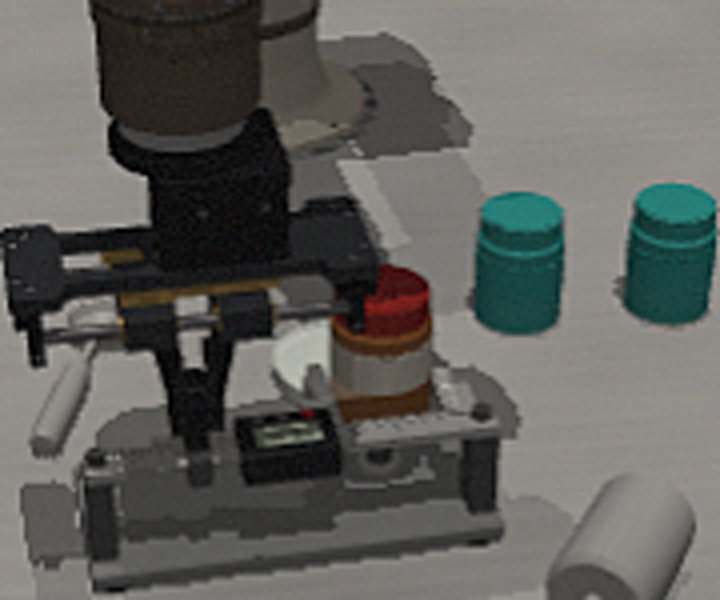

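Jar4 is pressed upright by both jaws (about 4.8 N). Open and fetch it.

```bash
python3 -m jog '0 .6 -9 0 0; 0 .6 -9 0 0; 0 .6 -8 0 0; 0 0 0 0 0; .5 0 0 0 0'
python3 -m jog '.6 0 0 0 0; .6 0 0 0 0; .6 0 0 0 0; 1 0 0 30 0; 1 0 0 40 0'
python3 -m jog '1 0 0 35 0; 1 -17.8 45.6 0 0; 1 -17.8 45.6 0 0; 1 -17.8 45.6 0 0; 1 0 0 0 0'
python3 -m jog '1 0 0 -40 0; 1 0 0 -40 0; 1 0 0 -23.5 0; 1 0 0 0 0; 1 0 0 0 0'
```

```text
time_s: 39.7
tcp_pos: [0.5898, -0.1017, 0.1035]
ee_rot: [[0.998, 0.067, 0.002], [0.067, -0.998, 0.0], [0.002, 0.0, -1.0]]
wrist_force: [0.6, 0.1, -1.0]
gripper_width: 0.187
gripper_force: 0.0
time_s: 40.33
tcp_pos: [0.5882, -0.1015, 0.1729]
ee_rot: [[0.998, 0.068, -0.003], [0.068, -0.998, -0.0], [-0.003, -0.0, -1.0]]
wrist_force: [0.9, -0.4, -0.3]
gripper_width: 0.731
gripper_force: 0.0
time_s: 40.95
tcp_pos: [0.5346, 0.0376, 0.2087]
ee_rot: [[0.997, 0.072, 0.001], [0.072, -0.997, 0.001], [0.001, -0.001, -1.0]]
wrist_force: [0.5, 0.4, -0.6]
gripper_width: 0.998
gripper_force: 0.0
time_s: 41.58
tcp_pos: [0.5366, 0.035, 0.1058]
ee_rot: [[0.998, 0.067, 0.002], [0.067, -0.998, 0.0], [0.002, -0.0, -1.0]]
wrist_force: [0.3, 0.4, 0.4]
gripper_width: 1.001
gripper_force: 0.0
```

```bash
python3 -m jog '0 0 0 0 0; 0 0 0 0 0; 0 0 0 0 0; 0 0 0 0 0; 0 0 0 0 0'
python3 -m jog '0 0 0 0 0; 0 0 0 30 0; 0 0 0 40 0; 0 0 0 40 0; 0 0 0 0 0'
python3 - <<'E'
from h import *
c=cam("top"); print(box(c))
for m in reds(c)[0]:
    k=cv2.findContours(m,0,2)[0][0].reshape(-1,2)
    if k[:,1].min()>120: print(np.round(cv2.minEnclosingCircle(w(c,k,.084).astype(np.float32))[0],4))
s=r.sense(); print(s["tcp_pos"],s["gripper_width"])
E
```

```text
time_s: 42.2
tcp_pos: [0.5356, 0.0351, 0.1051]
ee_rot: [[0.998, 0.068, 0.0], [0.068, -0.998, -0.0], [0.0, 0.0, -1.0]]
wrist_force: [-0.5, -0.3, 1.9]
gripper_width: 0.686
gripper_force: 30.0
time_s: 42.82
tcp_pos: [0.537, 0.0358, 0.2175]
ee_rot: [[0.998, 0.068, 0.006], [0.068, -0.998, 0.002], [0.006, -0.002, -1.0]]
wrist_force: [0.7, -0.1, -2.0]
gripper_width: 0.684
gripper_force: 30.0
(array([ 534.3, -355.9,  -13.7]), np.float64(0.097))
[ 0.5778 -0.3643]
[0.53537784 0.035584   0.21504383] 0.6796136228210614
```

Clearance for jar4 in the box is only ±4 mm, so I measure the box's cross position from edge profiles.

```bash
python3 - <<'E'
from h import *
c=cam("top"); a=np.radians(-13.5); R=np.array([[np.cos(a),-np.sin(a)],[np.sin(a),np.cos(a)]])
def prof(z,X,Y):
    P=np.array([(*(R@[x,y]+[.5335,-.3553]),z) for y in Y for x in X]); uv=px(c,P).astype(np.float32)
    I=cv2.remap(c["pixels"],uv[:,0].reshape(len(Y),-1),uv[:,1].reshape(len(Y),-1),cv2.INTER_CUBIC).astype(float)
    return I
Y=np.arange(-52,53,1.)/1e3; X=np.arange(-75,6,3)/1e3
for z in(.032,.008):
    I=prof(z,X,Y).mean(1); s=I[:,0]-I[:,2]   # red-blue
    print(z); print(" ".join(f"{int(y*1e3)}:{int(v)}/{int(q)}" for y,v,q in zip(Y,I[:,0],s)))
XX=np.arange(-106,-80,1.)/1e3
I=prof(.032,XX,np.arange(-30,31,3)/1e3).mean(0); print(" ".join(f"{int(round(x*1e3))}:{int(v)}/{int(v-b)}" for x,v,b in zip(XX,I[:,0],I[:,2])))
XX=np.arange(80,106,1.)/1e3
I=prof(.032,XX,np.arange(-30,31,3)/1e3).mean(0); print(" ".join(f"{int(round(x*1e3))}:{int(v)}/{int(v-b)}" for x,v,b in zip(XX,I[:,0],I[:,2])))
E
```

```text
0.032
-52:166/7 -51:166/7 -50:166/7 -49:166/7 -48:166/7 -47:166/7 -46:166/8 -45:166/11 -44:168/16 -43:170/25 -42:174/38 -41:179/52 -40:183/67 -39:187/78 -38:188/85 -37:184/87 -36:176/85 -35:163/78 -34:146/69 -33:127/59 -32:109/49 -31:95/41 -30:86/36 -29:84/34 -28:88/37 -27:98/43 -26:112/51 -25:129/60 -24:144/68 -23:157/75 -22:167/81 -21:173/84 -20:177/86 -19:180/87 -18:182/89 -17:183/89 -16:184/90 -15:185/90 -14:185/90 -13:184/90 -12:183/89 -11:181/88 -10:178/87 -9:176/85 -8:174/84 -7:173/84 -6:173/84 -5:174/84 -4:175/84 -3:176/85 -2:176/85 -1:175/85 0:174/84 1:173/84 2:172/83 3:172/83 4:173/83 5:174/84 6:175/85 7:176/85 8:176/85 9:176/85 10:176/86 11:177/86 12:178/86 13:180/87 14:182/88 15:183/89 16:184/89 17:184/89 18:185/90 19:185/90 20:187/91 21:188/91 22:188/91 23:189/92 24:189/92 25:189/92 26:189/92 27:189/92 28:189/92 29:190/92 30:190/92 31:190/92 32:190/92 33:189/91 34:189/91 35:190/92 36:191/92 37:192/93 38:191/93 39:187/91 40:179/86 41:165/79 42:148/70 43:129/60 44:111/49 45:97/41 46:88/36 47:85/34 48:87/32 49:92/30 50:100/25 51:111/20 52:124/15
0.008
-52:175/42 -51:180/57 
[... 886 characters left out ...]
36:112/50 37:98/42 38:89/36 39:85/34 40:86/32 41:90/30 42:98/27 43:108/21 44:120/17 45:134/12 46:146/10 47:156/8 48:162/7 49:166/7 50:168/7 51:168/7 52:169/7
-106:138/5 -105:128/5 -104:119/5 -103:112/5 -102:108/5 -101:105/6 -100:104/9 -99:104/15 -98:108/23 -97:115/35 -96:126/48 -95:138/59 -94:148/67 -93:156/73 -92:161/76 -91:164/77 -90:165/78 -89:166/78 -88:166/79 -87:167/79 -86:169/80 -85:170/81 -84:171/82 -83:172/82 -82:172/82 -81:172/82
80:127/79 81:120/74 82:113/67 83:105/60 84:98/53 85:95/49 86:98/48 87:106/50 88:118/56 89:132/63 90:144/68 91:153/71 92:159/70 93:163/64 94:165/56 95:166/45 96:167/34 97:168/24 98:168/16 99:169/11 100:170/8 101:170/7 102:170/7 103:170/7 104:170/7 105:170/7
```

Box centre is (533.0,-354.8) with both widths consistent (84.1 and 191 mm). I place jar4 at box x = -45, i.e. TCP (490,-344).

```bash
python3 -m jog '0 -5.1 -42.2 0 0; 0 -5.1 -42.2 0 0; 0 -5.1 -42.2 0 -8.7; 0 -5.1 -42.2 0 -8.7; 0 -5 -42.2 0 0'
python3 -m jog '0 -5 -42.2 0 0; 0 -5 -42.2 0 0; 0 -5 -42.2 0 0; 0 -5 -42 0 0; 0 0 0 0 0'
python3 -m jog '0 0 0 -30 0; 0 0 0 -40 0; 0 0 0 -30 0; 0 0 0 -30 0; 0 0 0 0 0'
python3 -m jog '0 0 0 0 0; 0 0 0 0 0'
```

```text
time_s: 43.55
tcp_pos: [0.5085, -0.1768, 0.2122]
ee_rot: [[0.972, -0.235, -0.005], [-0.235, -0.972, 0.001], [-0.005, 0.0, -1.0]]
wrist_force: [0.3, -0.9, -3.4]
gripper_width: 0.682
gripper_force: 30.0
time_s: 44.18
tcp_pos: [0.4883, -0.3461, 0.2114]
ee_rot: [[0.971, -0.238, -0.005], [-0.238, -0.971, 0.002], [-0.005, -0.001, -1.0]]
wrist_force: [0.9, -0.2, -3.1]
gripper_width: 0.686
gripper_force: 30.0
time_s: 44.8
tcp_pos: [0.4873, -0.3424, 0.0807]
ee_rot: [[0.972, -0.234, -0.009], [-0.234, -0.972, 0.004], [-0.01, -0.002, -1.0]]
wrist_force: [0.1, -0.5, -1.7]
gripper_width: 0.685
gripper_force: 30.0
time_s: 45.05
tcp_pos: [0.491, -0.3446, 0.0862]
ee_rot: [[0.972, -0.233, 0.002], [-0.233, -0.972, -0.001], [0.003, 0.001, -1.0]]
wrist_force: [0.1, -0.2, -1.7]
gripper_width: 0.683
gripper_force: 30.0
```

```bash
python3 -m jog '0 -.5 .3 -10 0; 0 0 0 -10 0; 0 0 0 -10 0; 0 0 0 0 0; 0 0 0 0 0'
python3 -m jog '0 0 0 -2 0; 0 0 0 0 0; 0 0 0 0 0'
python3 -m jog '0 0 0 -1.5 0; 0 0 0 0 0; 0 0 0 0 0'
```

```text
time_s: 45.68
tcp_pos: [0.4895, -0.3441, 0.0546]
ee_rot: [[0.972, -0.234, -0.0], [-0.234, -0.972, 0.0], [-0.0, 0.0, -1.0]]
wrist_force: [0.7, 0.1, -2.5]
gripper_width: 0.685
gripper_force: 30.0
time_s: 46.05
tcp_pos: [0.4896, -0.3441, 0.0529]
ee_rot: [[0.972, -0.234, 0.0], [-0.234, -0.972, -0.0], [0.0, 0.0, -1.0]]
wrist_force: [0.1, 0.1, -2.0]
gripper_width: 0.684
gripper_force: 30.0
time_s: 46.42
tcp_pos: [0.4898, -0.3442, 0.0528]
ee_rot: [[0.972, -0.233, 0.001], [-0.233, -0.972, -0.001], [0.001, 0.0, -1.0]]
wrist_force: [-1.3, 2.9, 6.1]
gripper_width: 0.684
gripper_force: 30.0
```

On the floor. Release, lift, and return to the thumb piece (588,-101) with yaw back to +4°.

```bash
python3 -m jog '1 0 0 0 0; 1 0 0 0 0; 1 0 0 0 0; 1 0 0 0 0; 1 0 0 0 0'
python3 -m jog '1 0 0 30 0; 1 0 0 45 0; 1 0 0 45 0; 1 0 0 35 0; 1 0 0 0 0'
python3 -m jog '1 16.4 40.5 0 8.7; 1 16.4 40.5 0 8.7; 1 16.4 40.5 0 0; 1 16.4 40.5 0 0; 1 16.4 40.5 0 0'
python3 -m jog '1 16.4 40.5 0 0; 1 0 0 0 0; 1 0 0 0 0'
python3 - <<'E'
from h import *
c=cam("top")
for m in reds(c)[0]:
    k=cv2.findContours(m,0,2)[0][0].reshape(-1,2)
    if k[:,1].min()>120: print([np.round(cv2.minEnclosingCircle(w(c,k,z).astype(np.float32))[0],4) for z in(.084,.088)])
s=r.sense(); R=s["ee_rot"]; print(s["tcp_pos"],np.degrees(np.arctan2(R[1,0],R[0,0])))
E
```

```text
time_s: 47.05
tcp_pos: [0.4895, -0.3441, 0.0511]
ee_rot: [[0.972, -0.234, -0.0], [-0.234, -0.972, 0.0], [-0.0, -0.0, -1.0]]
wrist_force: [-0.0, -0.0, -0.2]
gripper_width: 0.996
gripper_force: 0.0
time_s: 47.68
tcp_pos: [0.4912, -0.3449, 0.21]
ee_rot: [[0.972, -0.234, 0.007], [-0.234, -0.972, -0.003], [0.007, 0.002, -1.0]]
wrist_force: [-1.0, -0.4, 0.5]
gripper_width: 1.0
gripper_force: 0.0
time_s: 48.3
tcp_pos: [0.5713, -0.1402, 0.205]
ee_rot: [[0.998, 0.067, -0.002], [0.067, -0.998, 0.0], [-0.002, -0.0, -1.0]]
wrist_force: [-0.3, 0.1, -0.4]
gripper_width: 1.0
gripper_force: 0.0
time_s: 48.68
tcp_pos: [0.5873, -0.1012, 0.2053]
ee_rot: [[0.998, 0.068, -0.002], [0.068, -0.998, -0.0], [-0.002, -0.0, -1.0]]
wrist_force: [-0.4, -0.6, 0.0]
gripper_width: 1.001
gripper_force: 0.0
[array([ 0.5784, -0.3633]), array([ 0.5777, -0.3615])]
[array([ 0.4886, -0.3451]), array([ 0.4884, -0.3434])]
[ 0.58727331 -0.1016868   0.20551176] 3.842611120062426
```

Jar4 is where intended. Now shut the empty jaws.

```bash
python3 -m jog '1 .8 0 -40 0; 1 0 0 -40 0; 1 0 0 -23 0; .5 0 0 0 0; .3 0 0 0 0'
python3 -m jog '0 0 0 0 0; 0 0 0 0 0; 0 0 0 0 0; 0 0 0 0 0; 0 0 0 0 0'
python3 -m jog '0 0 0 0 0; 0 0 0 0 0; 0 -1.4 20 0 0; 0 -1.4 20 0 0; 0 -1.4 20 0 0'
python3 -m jog '0 -1.2 17 0 0; 0 -.2 3 0 0; 0 -.2 3 0 0; 0 0 0 0 0; 0 0 0 0 0'
```

```text
time_s: 49.35
tcp_pos: [0.5894, -0.1019, 0.1044]
ee_rot: [[0.998, 0.067, 0.002], [0.067, -0.998, -0.0], [0.002, 0.0, -1.0]]
wrist_force: [-0.4, 0.7, -0.3]
gripper_width: 0.852
gripper_force: 0.0
time_s: 49.98
tcp_pos: [0.5887, -0.1011, 0.1033]
ee_rot: [[0.998, 0.068, -0.0], [0.068, -0.998, -0.0], [-0.0, 0.0, -1.0]]
wrist_force: [-0.1, 0.0, 0.6]
gripper_width: 0.281
gripper_force: 0.0
time_s: 50.6
tcp_pos: [0.5843, -0.0396, 0.1032]
ee_rot: [[0.998, 0.068, -0.0], [0.068, -0.998, -0.0], [-0.0, 0.0, -1.0]]
wrist_force: [0.4, -2.0, -0.4]
gripper_width: 0.136
gripper_force: 30.0
time_s: 51.22
tcp_pos: [0.5828, -0.0187, 0.1032]
ee_rot: [[0.998, 0.067, -0.001], [0.067, -0.998, -0.0], [-0.001, 0.0, -1.0]]
wrist_force: [-0.3, -3.2, 0.1]
gripper_width: 0.14
gripper_force: 30.0
```

```bash
python3 -m jog '0 -.1 2 0 0; 0 0 0 0 0; 0 0 0 0 0'
python3 -m jog '0 0.1 -2 0 0; 0 0 0 0 0; .3 0 0 0 0; .4 0 0 0 0; .5 0 0 0 0'
python3 -m jog '.5 0 0 0 0; .5 0 0 40 0; .5 0 0 50 0; 1 0 0 50 0; 1 -30 50 0 0'
python3 -m jog '1 -30 50 0 0; 1 -20 50 0 0; 1 -20 50 0 0; 1 0 50 0 0; 1 0 0 0 0'
python3 - <<'E'
from h import *
c=cam("top")
f=lambda I:cv2.cvtColor(I,cv2.COLOR_RGB2GRAY).astype(float)
# profile across jaws (caliper y), averaged over caliper x -35..-27, at z=.078
a=np.radians(4);X=np.array([np.cos(a),np.sin(a)]);Yv=np.array([-np.sin(a),np.cos(a)]);o=np.array([.5758,.0650])-30*X/1e3
Y=np.arange(-45,25,1.5)
v=[np.mean([f(c["pixels"])[tuple(np.round(px(c,[(*(o+d*X/1e3+Yv*(y)/1e3-15*X/1e3),.078)])[0][::-1]).astype(int))] for d in (-30,-26,-22)]) for y in Y]
print(" ".join(f"{y:.0f}:{int(q)}" for y,q in zip(Y,v)))
h=cv2.cvtColor(c["pixels"],cv2.COLOR_RGB2HSV)[150:190,290:400]; k=(h[...,2]<45); k=np.argwhere(k)
print("dark cols",np.unique(k[:,1]+290,return_counts=True))
print(box(c)); s=r.sense(); print(s["tcp_pos"],s["gripper_width"],s["time_s"])
E
```

```text
time_s: 51.6
tcp_pos: [0.5826, -0.0164, 0.1032]
ee_rot: [[0.998, 0.067, -0.001], [0.067, -0.998, -0.0], [-0.001, 0.0, -1.0]]
wrist_force: [-1.7, -4.5, 0.5]
gripper_width: 0.137
gripper_force: 30.0
time_s: 52.22
tcp_pos: [0.5836, -0.0174, 0.1035]
ee_rot: [[0.998, 0.068, 0.002], [0.068, -0.998, 0.001], [0.002, -0.001, -1.0]]
wrist_force: [-1.0, 0.3, -0.0]
gripper_width: 0.395
gripper_force: 0.0
time_s: 52.85
tcp_pos: [0.5565, 0.0314, 0.2479]
ee_rot: [[0.998, 0.063, 0.011], [0.063, -0.998, 0.002], [0.011, -0.001, -1.0]]
wrist_force: [-0.1, 2.2, -0.8]
gripper_width: 0.646
gripper_force: 0.0
time_s: 53.48
tcp_pos: [0.4827, 0.235, 0.2432]
ee_rot: [[0.997, 0.072, 0.001], [0.072, -0.997, 0.001], [0.001, -0.001, -1.0]]
wrist_force: [0.1, -0.1, 0.2]
gripper_width: 0.998
gripper_force: 0.0
-45:115 -44:115 -42:115 -40:115 -39:113 -38:107 -36:104 -34:101 -33:95 -32:94 -30:93 -28:94 -27:95 -26:96 -24:102 -22:108 -21:109 -20:108 -18:105 -16:104 -15:95 -14:89 -12:88 -10:88 -9:99 -8:115 -6:115 -4:127 -3:132 -2:129 0:129 2:125 3:130 4:131 6:139 8:142 9:142 10:139 12:137 14:137 15:137 16:138 18:138 20:138 21:136 22:136 24:136
dark cols (array([342, 343, 344]), array([2, 2, 1]))
(array([ 533.1, -356.4,  -11.6]), np.float64(0.092))
[0.48256312 0.2334244  0.24304952] 0.9947696876020722 53.525
```

```bash
python3 - <<'E'
from h import *
c=cam("top"); g=cv2.cvtColor(c["pixels"],cv2.COLOR_RGB2GRAY)
a=np.radians(4);X=np.array([np.cos(a),np.sin(a)]);Yv=np.array([-np.sin(a),np.cos(a)]);o=np.array([.5758,.0681])-30*X/1e3
def line(xs,z,Y):
    P=np.array([[(*(o+x*X/1e3+y*Yv/1e3),z) for x in xs] for y in Y]); uv=px(c,P).astype(np.float32).reshape(len(Y),-1,2)
    return cv2.remap(g,uv[...,0],uv[...,1],cv2.INTER_CUBIC).astype(float).mean(1)
Y=np.arange(-24,20,1.); print("jaws"," ".join(f"{int(y)}:{int(v)}" for y,v in zip(Y,line(range(-36,-27,2),.078,Y))))
Y=np.arange(-104,-72,1.); print("thumb"," ".join(f"{int(y)}:{int(v)}" for y,v in zip(Y,line(range(24,37,3),.124,Y))))
for m in reds(c)[0]:
    k=cv2.findContours(m,0,2)[0][0].reshape(-1,2)
    if k[:,1].min()>120: print(np.round(cv2.minEnclosingCircle(w(c,k,.086).astype(np.float32))[0],4))
E
```

```text
jaws -24:93 -23:95 -22:95 -21:95 -20:95 -19:95 -18:94 -17:93 -16:92 -15:93 -14:98 -13:106 -12:123 -11:139 -10:160 -9:172 -8:183 -7:188 -6:187 -5:183 -4:175 -3:168 -2:164 -1:167 0:175 1:182 2:187 3:188 4:184 5:176 6:168 7:157 8:149 9:143 10:139 11:139 12:138 13:139 14:139 15:139 16:138 17:137 18:135 19:133
thumb -104:171 -103:172 -102:173 -101:174 -100:174 -99:170 -98:165 -97:150 -96:132 -95:108 -94:88 -93:71 -92:63 -91:61 -90:60 -89:60 -88:59 -87:59 -86:59 -85:63 -84:73 -83:89 -82:110 -81:130 -80:150 -79:162 -78:171 -77:174 -76:176 -75:176 -74:176 -73:175
[ 0.5773 -0.3637]
[ 0.4891 -0.3431]
```

The jaws measure 18.5 mm overall (two 9 mm bars) with no gap visible, and both jars are in place. Handing in.

```bash
python3 -c "
from station import r
print(r.finish_job())"
```

```text
the job is handed in; nothing more can be done
None
```

I checked the caliper zero, measured the two jars present (54 mm, then 60 mm), packed both upright in the box, shut the empty jaws, and handed the job in; the hand-in returned no verdict.

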